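# Tip the lug nuts from the mug into the hub cap

### The job

The five lug nuts for the wheel you are about to refit are in the small mug that stands in the open end of the grey caddy. Lift the mug out, tip all five nuts into the upturned hub cap from low above it, and then stand the empty mug upright on the shelf board, clear of the caddy and the hub cap. Set the mug down rather than dropping it, and leave the hub cap, the caddy, the brush, the lug wrench and the wax tin where they are.

Things in the scene. Friction and masses are not known exactly. Their poses are not given: they have to be found in the camera images.
- mug: Small glazed white mug, 80 mm high, about 0.24 kg empty; outside diameter 58 mm at the foot, 64 at 55 mm height, 67 at the rim; wall 4, bottom 5 mm thick. Origin: centre of its underside; +z out of its mouth. Loop handle of 10 mm bar on its +x side, reaching 61 mm from the axis, at 15 to 69 mm height. Starts upright in the caddy's well with the nuts in it, handle pointing anywhere.
- mug_rim (a point): Centre of the mug's mouth, 80 mm above its underside; axes as the mug's. Nuts begin to slide on the glaze at 13 to 20 degrees of slope, so the mug must be tipped some 110 to 120 degrees from upright; a shake may be needed for the last nut.
- nut1: One of five like steel wheel lug nuts: hexagon 19 mm across flats (22 mm across corners), 27 mm long with a short taper at its +z end, 45 g. Origin: its middle; z is its axis.
- nut2: One of five like steel wheel lug nuts: hexagon 19 mm across flats (22 mm across corners), 27 mm long with a short taper at its +z end, 45 g. Origin: its middle; z is its axis.
- nut3: One of five like steel wheel lug nuts: hexagon 19 mm across flats (22 mm across corners), 27 mm long with a short taper at its +z end, 45 g. Origin: its middle; z is its axis.
- nut4: One of five like steel wheel lug nuts: hexagon 19 mm across flats (22 mm across corners), 27 mm long with a short taper at its +z end, 45 g. Origin: its middle; z is its axis.
- nut5: One of five like steel wheel lug nuts: hexagon 19 mm across flats (22 mm across corners), 27 mm long with a short taper at its +z end, 45 g. Origin: its middle; z is its axis.
- hubcap: Chrome hub cap lying face down on the shelf as a round dish, hollow side up: 246 mm across and 42 mm high at its rim, flat inside bottom about 160 mm across and 4 mm above the shelf, sides sloping up to the rim; loose, about 0.45 kg. Small spring clips on the rim reach 53 mm height. Origin: centre of its underside; z up.
- caddy: Grey plastic detailing caddy, 320 mm long (its x) by 160 mm wide (its y), walls 100 mm high and 5 mm thick, floor 5 mm thick. Its -x end, nearer the robot, is an open square well 150 by 150 mm inside; the other half is covered by a clip-on lid whose top is 113 mm above the shelf. Stands loose on the shelf, 1.9 kg. Origin: centre of its underside; z up.
- well (a point): Centre of the floor of the caddy's open well, 80 mm from the caddy's origin towards its -x end, 5 mm above the shelf; axes as the caddy's.
- brush: Bystander: purple hard silicone brush, 170 mm long, 40 mm wide, 32 mm high, lying on its nubs, head to its +x. Origin: on the shelf under its neck.
- wrench: Bystander: L-shaped steel wheel lug wrench lying flat, 330 mm long (its y) with a 75 mm socket arm to its +x at its +y end, 28 mm high. Origin: on the shelf under the middle of the long bar.
- tin: Bystander: round wax tin, 92 mm across, 31 mm high. Origin: centre of its underside.
Mind the look-alikes: they are no part of the job. Of the things that look like the mug, the smallest one is meant.

How it is judged:
By the outcome, as a careful person would: the job done as asked, in the order asked, and still so for the second after the job is handed in, with the robot touching nothing.
It also fails if it takes over 72 s, if anything falls off the work surface, if the arm or the gripper's body presses on something with over 40 N, if the wrist force passes 120 N, or if a joint passes its speed limit or range.

### The arm

A 6-joint arm with a two-finger parallel gripper is mounted at the origin on the work surface. World frame = base frame: x ahead of the robot, y to its left, z up, the work surface at z = 0. Lengths are in mm, angles in rad, forces in N, time in s.
With the tool pointing down it reaches from about 350 to 775 mm from the base axis. Payload 7.3 kg.
Tool frame: the origin (TCP) lies on the centre line of the jaws, within the pads' length; the fingertips stand 14 mm ahead of it and the grasp point (between the pads) lies 5 mm behind it; z points along the fingers, y is the line along which they close (so a half turn about z gives the same grasp; the last joint's range is limited). The gripper opens to 92 mm and grips with 3 to 60 N. Pads are 19 mm wide; open, the fingers measure 130 mm over their backs; the gripper's body (75 mm by 190 mm) begins 47 mm behind the grasp point.
Start: joints at [1.054, 0.342, 1.524, -0, 1.275, -0.146], TCP at [190.226, 489.344, 240.741] pointing down, gripper open.
Joint ranges: [-2.53, 2.53], [-0.77, 2.02], [0.04, 2.7], [-1, 4.14], [0.28, 2.66], [-3.11, 3.11]. Speed limits (rad/s): [2.57, 2.57, 3.14, 3.14, 3.14, 3.14].

### API

Orientations are given as [roll, pitch, yaw] about the fixed x, y, z axes, in that order (R = Rz(yaw) Ry(pitch) Rx(roll)).
In Python, from plant import get_obs, capture, bot, spot_in, trace, pinpoint gives the robot as it stands.
- The arm moves only by the tool play_rows, never from a script. Its argument "rows" is a list of rows, each a list of 2 entries, a list of its own where there are three numbers: the shift along the world's x, y, z in units of 3 cm (1.0 is 3 cm), then the turn, a rotation vector about the world's x, y, z in units of 8 degrees (1.0 is 8 degrees). A call has 1 to 12 rows; each row shifts and turns the commanded pose from where the row before left it; what a row does not reach is not made up. A row lasts 1/8 s, in which the tool goes at most 62.5 mm and 10.7 degrees, less where a joint would pass 70% of its speed; a pose out of reach is approached as far as the arm can. A call with a number of a shift or a turn outside -1 to 1 is refused whole. A call with a gripper value outside its range is refused whole. "hand" is the opening, from -1 (shut) to 1 (fully open), set as the call begins (left out, the last holds). The fingers move at their own pace and stop on an object; the grip force is fixed at half the most. Time passes only in rows, so rows that do not move let the fingers close. It gives the time, the measured TCP pose, the force, the opening and the grip force at its end, in the units of the state.
- get_obs(): the state, without advancing time (a new reading comes with each control period).
- capture(name): name is "scene" or "top" or "wrist"; returns a dict with "frame" (384x512x3 uint8, red, green, blue), "fov_y" (degrees; the focal length in pixels is half the picture's height over the tangent of half this angle, whatever the lens; pixels are square), "cx", "cy" (the principal point, pixels), "dist" ([k1, k2, p1, p2, k3] as OpenCV has them; the pictures are not rectified), "rvec" (rotation vector, rad) and "tvec" (3), from world to camera coordinates, as OpenCV has them; the wrist camera has in their place "hand_eye" (4x4, takes a point from camera to tool coordinates, whose origin is the TCP and whose axes are the flange's). Camera axes: x right, y down, z forward; pixel columns grow to the right and rows downward; lengths in mm; the calibration is good to about 2 mm. A picture is of the moment at which its call begins: read the wrist's pose just before it. There is no depth.
- bot.close_job(): hands the job in; it is judged then, once.
Trained networks look in the newest picture that a camera, given by its name, has taken for a name from the list of things; names that differ only in an ending like _2 or _b are one class to them, and where a whole thing is asked for, a point or a joint stands for the part that bears it (a point fixed in the world has none). Each returns a list of dicts, best first, with "p" (0 to 1); they miss things now and then, are a little off and sometimes report something else, mostly with a low value. They report only what shows in the picture. A call takes as long as a camera call. They do not tell look-alikes from the thing itself.
- spot_in(query, camera): "at" ([row, column] in pixels, amid what is visible of it).
- trace(query, camera): "mask" (384x512 bool, what is visible of it) and "at" ([row, column] in pixels, amid what is visible of it).
- pinpoint(query, camera): "at" ([row, column] in pixels: a listed point, or the origin of a listed thing).
The state is a dict: "time": time; "joint_positions": joint angles; "dq": joint speeds; "tau": joint torques, N m; "tool_pos": TCP position; "tcp_rot": TCP orientation; "contact_force": force on the tool from outside, world axes, zero at the start; "moment": the same for the moment, N m; "grip_width": finger opening in mm; "finger_force": force on a finger pad.
Only numpy, scipy, OpenCV 4.12 (cv2) and the standard library are available. Lean on these libraries where they do the work, as an engineer would, in place of code of your own. Each camera call takes 0.05 s, during which the arm holds its last target. There are 200 camera calls.

## Working session

There is one attempt and no reset: what is moved stays moved. The work goes in short steps, Python scripts to look and compute and a tool call to move; the robot and the scene stay as the last step left them, time stands still between calls to the robot, and variables do not carry over. Pictures are saved under pics/ and viewed, at most 10 in all, crops included, and the job is handed in when it is done.

Besides the shell and the picture viewer there is one more tool, called by a JSON object that holds its "api" and its "payload". play_rows: Moves the arm, as the interface text tells. Shifts and turns lie within -1 to 1; 1 stands for 3 cm of shift or 8 degrees of turn. Its arguments: {"type":"object","properties":{"rows":{"type":"array"},"hand":{"type":"number"}},"required":["rows"]}

```bash
mkdir -p pics
cat > h.py <<'E'
import numpy as np, cv2
from plant import get_obs, capture, bot, spot_in, trace, pinpoint
from scipy.spatial.transform import Rotation as Ro
def cam(c, o=None):
    f=192/np.tan(np.radians(c["fov_y"])/2); K=np.array([[f,0,c["cx"]],[0,f,c["cy"]],[0,0,1]])
    if "rvec" in c and c["rvec"] is not None:
        R=cv2.Rodrigues(np.array(c["rvec"],float))[0]; t=np.array(c["tvec"],float).ravel()
    else:
        T=np.eye(4); T[:3,:3]=Ro.from_euler('xyz',o["tcp_rot"]).as_matrix(); T[:3,3]=o["tool_pos"]
        W=np.linalg.inv(T@np.array(c["hand_eye"])); R,t=W[:3,:3],W[:3,3]
    return K,np.array(c["dist"],float),R,t
def ray(C,rc):
    K,d,R,t=C; u=cv2.undistortPoints(np.array([[[rc[1],rc[0]]]],float),K,d).ravel()
    v=R.T@np.array([u[0],u[1],1]); return -R.T@t, v/np.linalg.norm(v)
def atz(C,rc,z):
    o,v=ray(C,rc); return o+v*(z-o[2])/v[2]
def tri(rays):
    A=sum(np.eye(3)-np.outer(v,v) for o,v in rays); b=sum((np.eye(3)-np.outer(v,v))@o for o,v in rays)
    p=np.linalg.solve(A,b); return p,max(np.linalg.norm((np.eye(3)-np.outer(v,v))@(p-o)) for o,v in rays)
def proj(C,p):
    K,d,R,t=C; return cv2.projectPoints(np.array(p,float).reshape(-1,1,3),cv2.Rodrigues(R)[0],t,K,d)[0].reshape(-1,2)[:,::-1]
def save(n,c): cv2.imwrite(f"pics/{n}.png",c["frame"][:,:,::-1])
E
cat > a.py <<'E'
from h import *
np.set_printoptions(precision=1,suppress=True)
o=get_obs(); print(o)
Cs={};fr=[]
for n in ["scene","top","wrist"]:
    c=capture(n); C=cam(c,o); Cs[n]=C; fr.append(c["frame"])
    print(n, "campos",-C[2].T@C[3])
    for q in ["mug","mug_rim","hubcap","caddy","well","brush","wrench","tin","nut1"]:
        for d in pinpoint(q,n)[:4]:
            z={"mug_rim":85,"mug":5,"well":5,"nut1":20}.get(q,0)
            print(n,q,round(d["p"],2),np.array(d["at"]),atz(C,d["at"],z))
im=np.hstack(fr[:2]); cv2.imwrite("pics/a1.png",cv2.resize(fr[0],(800,600))[:,:,::-1]);cv2.imwrite("pics/a2.png",cv2.resize(fr[1],(800,600))[:,:,::-1]);cv2.imwrite("pics/a3.png",fr[2][:,:,::-1])
E
python3 a.py
```

```text
{'time': 0.0, 'joint_positions': array([ 1.1,  0.3,  1.5, -0. ,  1.3, -0.1]), 'dq': array([-0.,  0., -0.,  0., -0., -0.]), 'tau': array([ -0. , -43.1, -24.4,   0.1,   0.1,  -0. ]), 'tool_pos': array([190., 489., 240.]), 'tcp_rot': array([-3.1, -0. ,  2.8]), 'contact_force': array([ 0.1, -0.8, -0.5]), 'moment': array([-0.,  0.,  0.]), 'finger_force': 0.0, 'grip_width': 91.9935150296782}
scene campos [1148.6   75.4 1108.6]
scene mug 0.94 [182.  197.3] [ 499.7 -288.     5. ]
scene mug 0.87 [149.3 214.6] [ 338.  -268.5    5. ]
scene mug 0.85 [158.7 122.4] [ 461.9 -604.2    5. ]
scene mug_rim 0.97 [143.5 111.5] [ 455.6 -623.8   85. ]
scene mug_rim 0.8 [170.  201.4] [ 495.6 -262.9   85. ]
scene mug_rim 0.6 [131.2 219.9] [ 309.  -248.4   85. ]
scene hubcap 0.96 [223.4 349.2] [542.8 278.3   0. ]
scene caddy 0.92 [205.2 194.9] [ 593.1 -267.8    0. ]
scene well 0.9 [182.2 197.5] [ 500.4 -287.     5. ]
scene brush 0.74 [253.4 263.3] [717.1   9.    0. ]
scene wrench 0.97 [175.5 146.2] [ 512.  -486.5    0. ]
scene nut1 0.49 [171.5 194.9] [ 466. -306.   20.]
top campos [ 348.8  -45.1 1155.8]
top m
[... 294 characters left out ...]
.4   85. ]
top hubcap 0.56 [188.7 162.9] [561.5 261.7   0. ]
top hubcap 0.44 [207.4 332.2] [ 497.1 -303.3    0. ]
top caddy 0.92 [184.3 324.4] [ 575.2 -280.2    0. ]
top caddy 0.42 [209.1 322.2] [ 491.5 -269.8    0. ]
top well 0.88 [204.1 324.1] [ 507.5 -275.8    5. ]
top well 0.36 [192.5 102.2] [548.1 466.9   5. ]
top brush 0.93 [141.2 239.2] [726.3   6.1   0. ]
top brush 0.23 [185.6 164.3] [572.1 257.4   0. ]
top wrench 0.74 [198.9 383.4] [ 525.1 -477.     0. ]
top tin 0.86 [194.9 101.3] [540.8 471.7   0. ]
top nut1 0.62 [205.6 328.6] [ 500.5 -287.3   20. ]
top nut1 0.55 [200.4 328.1] [ 517.6 -286.3   20. ]
top nut1 0.43 [203.7 319.7] [ 506.8 -258.4   20. ]
wrist campos [126.1 514.6 384.7]
```

View pics/a1.png

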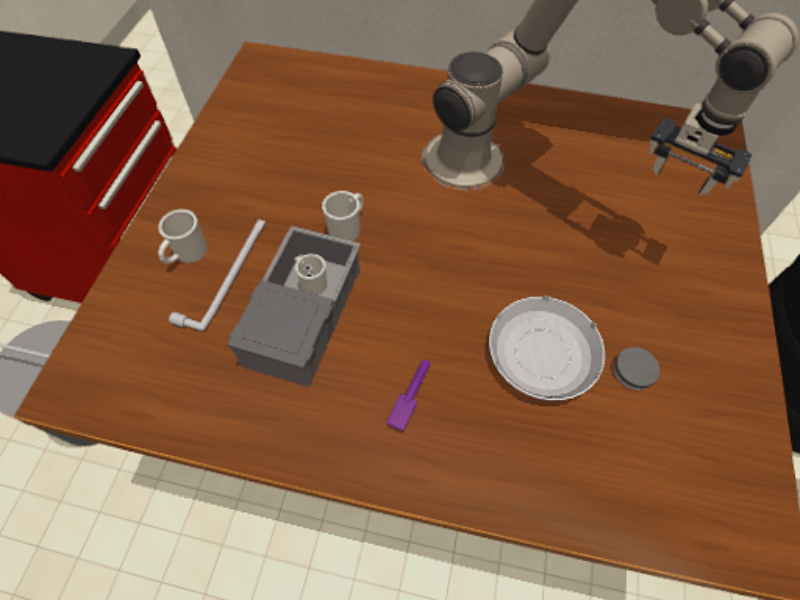

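View pics/a2.png

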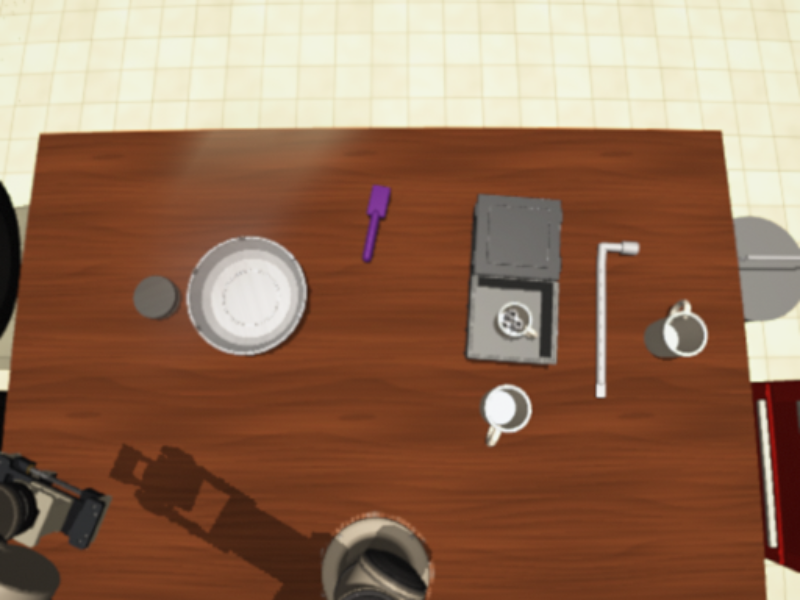

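The scene shows the small mug in the caddy's well at about pixel (172,199) in the scene picture and (204,328) in the top picture. Its handle points towards −x,−y. The hub cap is at (188,160) in the top picture. The two larger mugs stand outside the caddy. I'll move over the well and measure with the wrist camera.

{"api": "play_rows", "payload": {"rows": [[[0.96,-0.89,0.3],[0,0,-0.5]],[[0.96,-0.89,0.3],[0,0,-0.5]],[[0.96,-0.89,0.3],[0,0,-0.5]],[[0.96,-0.89,0.3],[0,0,-0.5]],[[0.96,-0.89,0.3],[0,0,-0.5]],[[0.96,-0.89,0.3],[0,0,-0.5]],[[0.96,-0.89,0.3],[0,0,-0.5]],[[0.96,-0.89,0.3],[0,0,-0.5]],[[0.96,-0.89,0.3],[0,0,-0.5]]], "hand": 1}}

```text
time: 2.62
tool_pos: [450.3, 248.1, 322.1]
tcp_rot: [3.141, -0.0, 2.14]
contact_force: [0.4, 0.6, 0.5]
grip_width: 92.0
finger_force: 0.0
```

{"api": "play_rows", "payload": {"rows": [[[0.4,-0.93,0],[0,0,-0.5]],[[0.4,-0.93,0],[0,0,-0.5]],[[0.4,-0.93,0],[0,0,-0.5]],[[0.4,-0.93,0],[0,0,-0.5]],[[0.4,-0.93,0],[0,0,-0.5]],[[0.4,-0.93,0],[0,0,-0.5]],[[0.4,-0.93,0],[0,0,-0.5]],[[0.4,-0.93,0],[0,0,-0.5]],[[0.4,-0.93,0],[0,0,-0.5]]]}}

```text
time: 3.75
tool_pos: [557.7, -3.0, 321.7]
tcp_rot: [3.142, -0.0, 1.512]
contact_force: [0.7, 0.8, -0.2]
grip_width: 91.4
finger_force: 0.0
```

{"api": "play_rows", "payload": {"rows": [[[-0.2,-0.9,0],[0,0,-0.5]],[[-0.2,-0.9,0],[0,0,-0.5]],[[-0.2,-0.9,0],[0,0,-0.5]],[[-0.2,-0.9,0],[0,0,-0.5]],[[-0.2,-0.9,0],[0,0,-0.5]],[[-0.2,-0.9,0],[0,0,-0.5]],[[-0.2,-0.9,0],[0,0,-0.5]],[[-0.2,-0.9,0],[0,0,-0.5]]]}}

```text
time: 4.75
tool_pos: [509.2, -218.9, 321.7]
tcp_rot: [3.142, -0.0, 0.953]
contact_force: [0.3, 0.2, 0.8]
grip_width: 91.9
finger_force: 0.0
```

```bash
cat > b.py <<'E'
from h import *
import sys,pickle
np.set_printoptions(precision=2,suppress=True)
tag=sys.argv[1]; qs=sys.argv[2].split(",")
o=get_obs(); print(o["time"],o["joint_positions"],o["tool_pos"],o["tcp_rot"],o["contact_force"])
c=capture("wrist"); C=cam(c,o); pickle.dump((C,c["frame"]),open(tag+".pkl","wb")); save(tag,c)
print("campos",-C[2].T@C[3],"look",C[2][2])
for q in qs:
    for d in pinpoint(q,"wrist")[:3]:
        print(q,round(d["p"],2),np.array(d["at"]),atz(C,d["at"],{"mug_rim":85,"nut1":20}.get(q,5)))
m=trace("mug","wrist")
for k,d in enumerate(m[:2]): print("mask",round(d["p"],2),d["mask"].sum(),np.array(d["at"]))
if m: pickle.dump([d["mask"] for d in m],open(tag+"_m.pkl","wb"))
E
python3 b.py w1 mug,mug_rim,well,caddy
```

```text
4.75 [-0.54  0.35  1.29  0.    1.5   0.07] [ 509.16 -218.91  321.73] [ 3.14 -0.    0.95] [0.27 0.19 0.79]
campos [ 549.55 -162.2   466.34] look [-0.15 -0.21 -0.97]
mug 0.72 [196.4 274.2] [ 496.97 -278.56    5.  ]
mug 0.72 [235.7 188.8] [ 333.09 -250.56    5.  ]
mug_rim 0.76 [205.9 277.5] [ 502.   -272.53   85.  ]
mug_rim 0.71 [271.  168.6] [ 308.3 -262.4   85. ]
mug_rim 0.53 [378.1 373.8] [ 461.47 -634.04   85.  ]
well 0.82 [193.3 272.9] [ 498.26 -272.83    5.  ]
caddy 0.78 [168.3 314.4] [ 578.56 -277.42    5.  ]
mask 0.63 288 [368.9 369.4]
mask 0.56 1403 [212.3 282.5]
```

{"api": "play_rows", "payload": {"rows": [[[-0.3,-0.9,-0.9],[0,0,0]],[[-0.3,-0.9,-0.9],[0,0,0]],[[0,0,-0.9],[0,0,0]],[[0,0,0],[0,0,0]]]}}

```text
time: 5.55
tool_pos: [490.8, -270.8, 239.0]
tcp_rot: [-3.137, -0.0, 0.957]
contact_force: [0.1, 1.0, 0.2]
grip_width: 91.6
finger_force: 0.0
```

```bash
python3 b.py w2 mug,mug_rim,well,caddy; python3 -c "
import cv2;i=cv2.imread('pics/w2.png');j=cv2.imread('pics/w1.png')[100:330,150:400]
cv2.imwrite('pics/w2b.png',cv2.resize(i,(800,600)))"
```

```text
5.55 [-0.64  0.41  1.42  0.    1.31 -0.03] [ 490.81 -270.78  239.02] [-3.14 -0.    0.96] [0.14 0.95 0.19]
campos [ 531.5  -214.34  383.65] look [-0.15 -0.21 -0.97]
mug 0.84 [171.4 263.8] [ 495.7  -271.75    5.  ]
mug_rim 0.8 [183.4 267.9] [ 499.35 -272.95   85.  ]
caddy 0.81 [138.2 319.4] [ 581.35 -277.51    5.  ]
mask 0.84 1436 [216.  145.3]
mask 0.83 2227 [192.4 276.2]
```

View pics/w2b.png

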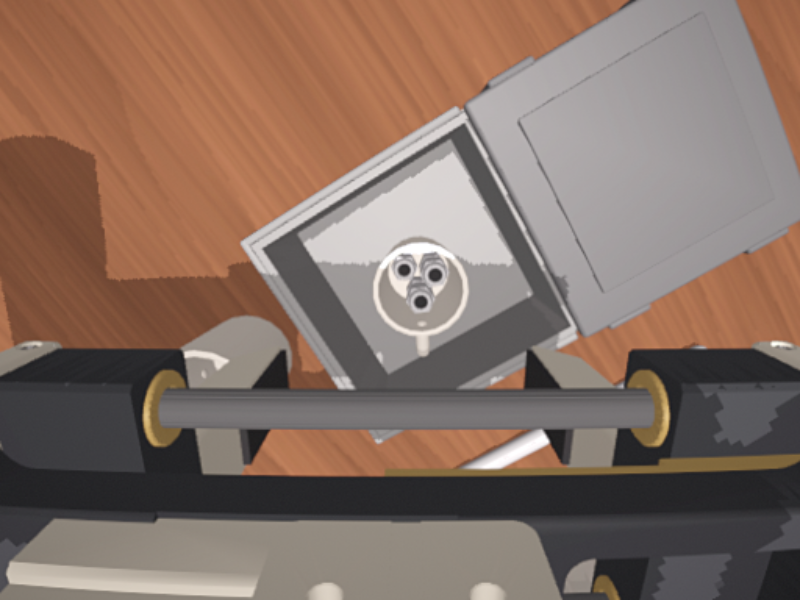

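```bash
cat > c.py <<'E'
from h import *
import pickle
np.set_printoptions(precision=1,suppress=True)
C1=pickle.load(open("w1.pkl","rb"))[0];C2=pickle.load(open("w2.pkl","rb"))[0]
s=cam(capture("scene"));t=cam(capture("top"))
print("rim tri", tri([ray(C1,(205.9,277.5)),ray(C2,(184,269.4))]), tri([ray(C1,(205.9,277.5)),ray(C2,(184,269.4)),ray(s,(170,201.4)),ray(t,(203.9,328.2))]))
rim=atz(C2,(184,269.4),85); hd=atz(C2,(352*.64,424*.64),74); print("rim@85",rim,"handle dir",np.degrees(np.arctan2(*(hd-rim)[[1,0]])),np.linalg.norm((hd-rim)[:2]))
a=np.linspace(0,2*np.pi,72)
pr=proj(C2,np.c_[rim[0]+33.5*np.cos(a),rim[1]+33.5*np.sin(a),0*a+85])/.64
print("proj rim cols",pr[:,1].min(),pr[:,1].max(),"rows",pr[:,0].min(),pr[:,0].max())
for n,(c,r) in dict(L=(244,243),B=(378,437),T=(463,108),R=(576,330)).items(): print(n,atz(C2,(r*.64,c*.64),100))
for q in ["hubcap"]:
    for n,C in (("top",t),("scene",s)):
        for d in trace(q,n)[:2]:
            m=d["mask"].astype(np.uint8); k,_=cv2.findContours(m,0,1); k=max(k,key=cv2.contourArea)
            (x,y),ax,_=cv2.fitEllipse(k); print(n,d["p"],m.sum(),(x,y),ax,atz(C,(y,x),42),atz(C,(y,x),25))
E
python3 c.py
```

```text
rim tri (array([ 498.3, -279.5,   60.5]), np.float64(0.6109520653811006)) (array([ 499. , -270.1,   87.1]), np.float64(8.040677957854076))
rim@85 [ 500.3 -274.4   85. ] handle dir -121.77594850968254 51.96643184102654
proj rim cols 372.65794346057584 469.20986059862946 rows 239.03231375210544 333.3639891254242
L [ 425.  -181.2  100. ]
B [ 413.1 -345.1  100. ]
T [ 585.5 -195.   100. ]
R [ 571.4 -356.4  100. ]
top 0.65 4642 (157.67071533203125, 188.8664093017578) (74.65414428710938, 77.30810546875) [553.3 267.6  42. ] [556.4 272.4  25. ]
scene 0.88 3927 (349.8009033203125, 222.38186645507812) (64.02998352050781, 76.07940673828125) [561.5 272.3  42. ] [552.2 275.4  25. ]
```

{"api": "play_rows", "payload": {"rows": [[[0.3,-0.1,-0.5],[0,0,0]],[[0,0,-0.9],[0,0,0]],[[0,0,-0.9],[0,0,0]],[[0,0,-0.9],[0,0,0]],[[0,0,-0.9],[0,0,0]],[[0,0,-0.8],[0,0,0]],[[0,0,-0.5],[0,0,0]],[[0,0,-0.3],[0,0,0]],[[0,0,0],[0,0,0]]]}}

```text
time: 7.18
tool_pos: [500.4, -275.0, 69.3]
tcp_rot: [-3.141, -0.0, 0.956]
contact_force: [-0.4, -0.2, 0.7]
grip_width: 92.2
finger_force: 0.0
```

{"api": "play_rows", "payload": {"rows": [[[0,0,0],[0,0,0]],[[0,0,0],[0,0,0]],[[0,0,0],[0,0,0]],[[0,0,0],[0,0,0]],[[0,0,0],[0,0,0]],[[0,0,0],[0,0,0]]], "hand": -1}}

```text
time: 7.92
tool_pos: [500.3, -275.0, 70.2]
tcp_rot: [3.142, 0.0, 0.956]
contact_force: [-2.6, 1.6, 5.8]
grip_width: 66.3
finger_force: 30.0
```

{"api": "play_rows", "payload": {"rows": [[[0,0,0.4],[0,0,0]],[[0,0,0.8],[0,0,0]],[[0,0,0.9],[0,0,0]],[[0,0,0.9],[0,0,0]],[[0,0,0.9],[0,0,0]],[[0,0,0.9],[0,0,0]],[[0,0,0.7],[0,0,0]]]}}

```text
time: 8.8
tool_pos: [500.5, -275.1, 235.9]
tcp_rot: [3.141, -0.0, 0.956]
contact_force: [0.4, -0.3, -4.0]
grip_width: 66.2
finger_force: 30.0
```

{"api": "play_rows", "payload": {"rows": [[[0,0.6,0],[0,0,0.4]],[[0,0.9,0],[0,0,0.4]],[[0,0.9,0],[0,0,0.4]],[[0,0.9,0],[0,0,0.4]],[[0,0.9,0],[0,0,0.4]],[[-0.1,0.9,0],[0,0,0.4]],[[-0.1,0.9,0],[0,0,0.4]],[[-0.1,0.9,0],[0,0,0.4]],[[-0.2,0.9,0],[0,0,0.4]],[[-0.2,0.9,-0.5],[0,0,0.3]],[[0,0.6,-0.8],[0,0,0]],[[0,0,0],[0,0,0]]]}}

```text
time: 10.3
tool_pos: [476.9, 6.0, 193.3]
tcp_rot: [-3.136, -0.001, 1.504]
contact_force: [0.1, -0.9, -4.1]
grip_width: 66.3
finger_force: 30.0
```

```bash
python3 -c "
from plant import *
o=get_obs();print(o['joint_positions'],o['tool_pos'],o['contact_force'],o['grip_width'])"
```

```text
[-1.48437262e-01  3.04900219e-01  1.72016484e+00  4.02289808e-04
  1.12266653e+00 -8.22351796e-02] [476.92906737   6.04233888 193.32267091] [ 0.09336217 -0.88350915 -4.12022408] 66.28575978851303
```

{"api": "play_rows", "payload": {"rows": [[[0,0,-0.8],[0,0,0]],[[0,0,-0.9],[0,0,0]],[[0,0,-0.9],[0,0,0]],[[0,0,-0.8],[0,0,0]],[[0,0,-0.4],[0,0,0]],[[0,0,-0.2],[0,0,0]],[[0,0,-0.1],[0,0,0]],[[0,0,-0.1],[0,0,0]],[[0,0,0],[0,0,0]]]}}

```text
time: 11.42
tool_pos: [479.6, 3.9, 70.0]
tcp_rot: [3.141, 0.0, 1.5]
contact_force: [-0.7, 0.6, -5.1]
grip_width: 66.6
finger_force: 30.0
```

{"api": "play_rows", "payload": {"rows": [[[0,0,-0.07],[0,0,0]],[[0,0,-0.07],[0,0,0]],[[0,0,0],[0,0,0]]]}}

```text
time: 11.8
tool_pos: [479.5, 4.0, 65.5]
tcp_rot: [3.141, -0.0, 1.5]
contact_force: [-0.2, 0.3, -3.6]
grip_width: 66.7
finger_force: 30.0
```

{"api": "play_rows", "payload": {"rows": [[[0,0,-0.04],[0,0,0]],[[0,0,0],[0,0,0]],[[0,0,0],[0,0,0]]]}}

```text
time: 12.18
tool_pos: [479.4, 4.1, 65.2]
tcp_rot: [3.141, -0.0, 1.5]
contact_force: [-3.4, 1.2, 6.9]
grip_width: 66.5
finger_force: 30.0
```

{"api": "play_rows", "payload": {"rows": [[[0,0,0],[0,0,0]],[[0,0,0],[0,0,0]],[[0,0,0],[0,0,0]],[[0,0,0],[-0.5,0,0]],[[0,0,0],[-0.75,0,0]],[[0,0,0],[0,0,0]]], "hand": 1}}

```text
time: 12.92
tool_pos: [479.4, 5.1, 64.1]
tcp_rot: [3.13, 0.174, 1.502]
contact_force: [1.2, -0.1, 0.2]
grip_width: 92.3
finger_force: 0.0
```

```bash
python3 -c "
from plant import *
o=get_obs();print(o['joint_positions'],o['tool_pos'],o['tcp_rot'],o['contact_force'],o['grip_width'])"; python3 b.py w3 mug,mug_rim
```

```text
[-0.03904916  0.50179618  1.86201566 -0.24687364  0.78621653  0.20415793] [479.36607314   5.10216584  64.12006674] [3.12962639 0.17354325 1.50215072] [ 1.22292225 -0.11443347  0.18635194] 92.25041872006622
12.925 [-0.04  0.5   1.86 -0.25  0.79  0.2 ] [479.37   5.1   64.12] [3.13 0.17 1.5 ] [ 1.22 -0.11  0.19]
campos [484.42  98.29 194.62] look [-0.02 -0.42 -0.91]
mug 0.72 [228.1 258.5] [477.95 -17.9    5.  ]
mug_rim 0.68 [271.1 258.7] [479.1    6.49  85.  ]
mask 0.7 8959 [224.4 253. ]
mask 0.28 270 [370.7 373.2]
```

{"api": "play_rows", "payload": {"rows": [[[0,-0.03,0],[-0.75,0,0]],[[0,-0.03,0],[-0.75,0,0]],[[0,-0.03,0],[-0.75,0,0]],[[0,-0.03,0],[-0.75,0,0]],[[0,-0.02,0],[-0.75,0,0]],[[0,0,0],[0,0,0]],[[0,0,0],[0,0,0]]]}}

```text
time: 14.0
tool_pos: [479.4, -0.6, 64.3]
tcp_rot: [3.083, 0.694, 1.478]
contact_force: [0.6, -0.2, 0.3]
grip_width: 91.8
finger_force: 0.0
```

```bash
python3 b.py w4 mug,mug_rim; python3 -c "
from h import *
save('s4',capture('scene'))
i=cv2.imread('pics/s4.png')[60:260,170:400];j=cv2.imread('pics/w4.png')
cv2.imwrite('pics/c4.png',np.hstack([cv2.resize(i,(400,348)),cv2.resize(j,(400,348))]))"
```

```text
14.0 [ 0.24  0.66  1.8  -0.81  1.04  0.86] [479.41  -0.62  64.31] [3.08 0.69 1.48] [ 0.62 -0.24  0.25]
campos [484.83 144.94 131.26] look [-0.02 -0.82 -0.58]
mug 0.69 [284.5 162.6] [ 336.79 -229.59    5.  ]
mug 0.64 [161.3 254. ] [479.04   5.42   5.  ]
mug_rim 0.71 [270.6 257.4] [478.99  19.7   85.  ]
mask 0.64 543 [292.4 174.5]
```

View pics/c4.png

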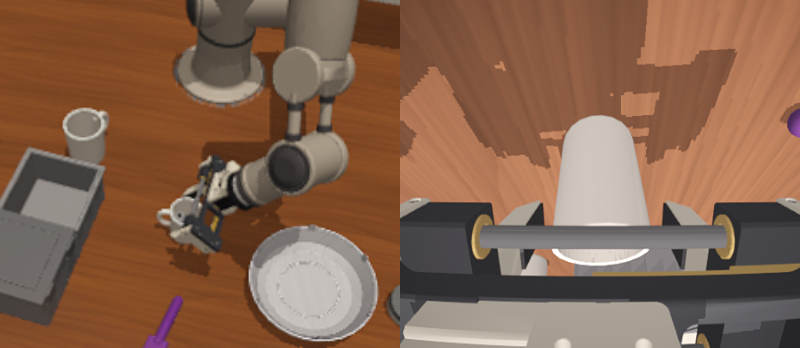

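{"api": "play_rows", "payload": {"rows": [[[0,0,0],[0,0,0]],[[0,0,0],[0,0,0]],[[0,0,0],[0,0,0]],[[0,0,0],[0,0,0]],[[0,0,0],[0,0,0]],[[0,0,0],[0,0,0]]], "hand": -1}}

```text
time: 15.0
tool_pos: [479.2, -0.3, 64.3]
tcp_rot: [3.083, 0.696, 1.479]
contact_force: [-1.2, 0.3, 0.6]
grip_width: 66.5
finger_force: 30.0
```

{"api": "play_rows", "payload": {"rows": [[[0,0,0.5],[0,0,0]],[[0,0,0.9],[0,0,0]],[[0,0,0.9],[0,0,0]],[[0,0,0.9],[0,0,0]],[[0,0,0.9],[0,0,0]],[[0,0,0.9],[0,0,0]],[[0,0,0],[0,0,0]]]}}

```text
time: 15.88
tool_pos: [480.2, 0.1, 216.2]
tcp_rot: [3.077, 0.694, 1.475]
contact_force: [0.3, -0.5, -4.0]
grip_width: 66.6
finger_force: 30.0
```

```bash
python3 b.py w5 mug,mug_rim; python3 c.py | tail -3
```

```text
15.875 [ 0.24  0.43  1.68 -0.7   1.3   0.6 ] [480.17   0.07 216.23] [3.08 0.69 1.48] [ 0.26 -0.47 -3.98]
campos [485.11 145.68 283.11] look [-0.02 -0.82 -0.58]
mug 0.88 [200.1 173.9] [ 330.37 -245.02    5.  ]
mug 0.67 [161.7 253.4] [ 473.14 -162.77    5.  ]
mug_rim 0.91 [308.2 264.2] [ 462.6  -699.68   85.  ]
mug_rim 0.7 [272.5 261.1] [ 468.3  -403.57   85.  ]
mask 0.9 13355 [206.7 253.1]
mask 0.65 343 [295.8 267.1]
top 0.66 780 (174.01263427734375, 164.8905792236328) (17.25943946838379, 47.39263153076172) [632.9 217.3  42. ] [637.2 221.3  25. ]
scene 0.97 3864 (349.89556884765625, 222.49362182617188) (63.22358322143555, 75.84306335449219) [561.9 272.7  42. ] [552.5 275.8  25. ]
scene 0.59 656 (406.8170471191406, 235.5332489013672) (27.37108039855957, 28.659866333007812) [568.4 462.4  42. ] [559.1 468.6  25. ]
```

{"api": "play_rows", "payload": {"rows": [[[0.2,0.6,0],[0,0,0]],[[0.2,0.9,0],[0,0,0]],[[0.2,0.9,0],[0,0,0]],[[0.2,0.9,0],[0,0,0]],[[0.3,0.9,0],[0,0,0]],[[0.3,0.9,0],[0,0,0]],[[0.3,0.9,0],[0,0,0]],[[0.3,0.9,0],[0,0,0]],[[0.3,0.9,0],[0,0,0]],[[0.2,0.9,0],[0,0,0]],[[0.1,0.9,0],[0,0,0]],[[0,0.4,0],[0,0,0]]]}}

```text
time: 17.77
tool_pos: [557.1, 302.0, 213.2]
tcp_rot: [3.083, 0.696, 1.481]
contact_force: [-0.2, -0.3, -4.6]
grip_width: 66.2
finger_force: 30.0
```

{"api": "play_rows", "payload": {"rows": [[[0,0,-0.5],[0,0,0]],[[0,0,-0.8],[0,0,0]],[[0,0,-0.8],[0,0,0]],[[0,0,-0.8],[0,0,0]],[[0,0,-0.4],[0,0,0]],[[0,0,0],[0,0,0]],[[0,0,0],[0,0,0]]]}}

```text
time: 18.65
tool_pos: [557.9, 299.9, 116.3]
tcp_rot: [3.08, 0.695, 1.477]
contact_force: [0.6, 0.9, -3.7]
grip_width: 66.6
finger_force: 30.0
```

```bash
python3 -c "
from h import *
np.set_printoptions(precision=2,suppress=True)
o=get_obs();print(o['joint_positions'],o['tool_pos'],o['tcp_rot'],o['contact_force'],o['grip_width'])
save('s6',capture('scene'));save('t6',capture('top'))
i=cv2.imread('pics/s6.png')[130:300,250:450];j=cv2.imread('pics/t6.png')[100:270,80:280]
cv2.imwrite('pics/c6.png',np.hstack([cv2.resize(i,(400,340)),cv2.resize(j,(400,340))]))"
```

```text
[ 0.62  0.92  1.01 -0.55  1.65  0.78] [557.88 299.91 116.33] [3.08 0.7  1.48] [ 0.57  0.92 -3.74] 66.57876234444615
```

View pics/c6.png

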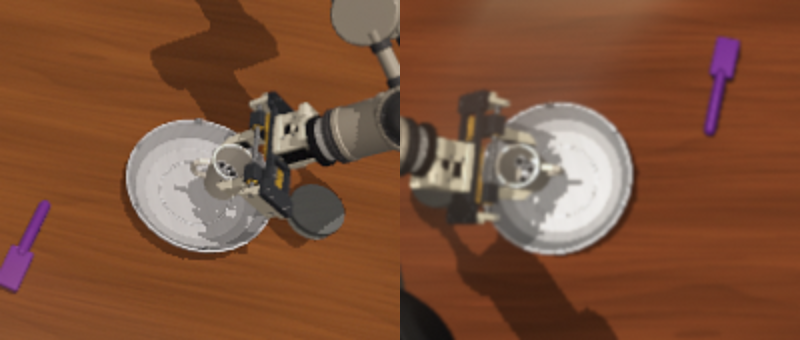

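{"api": "play_rows", "payload": {"rows": [[[0,0,0],[0.5,0,0]],[[0,0,0],[0.7,0,0]],[[0,0,0],[0.7,0,0]],[[0,0,0],[0.7,0,0]],[[0,0,0],[0.7,0,0]],[[0,0,0],[0.7,0,0]],[[0,0,0],[0.7,0,0]],[[0,0,0],[0.7,0,0]],[[0,0,0],[0.7,0,0]],[[0,0,0],[0.7,0,0]],[[0,0,0],[0.7,0,0]],[[0,0,0],[0,0,0]]]}}

```text
time: 20.25
tool_pos: [557.5, 298.0, 115.6]
tcp_rot: [-3.116, -0.346, 1.494]
contact_force: [-0.3, -1.1, -5.0]
grip_width: 66.4
finger_force: 30.0
```

```bash
cat > st.py <<'E'
from h import *
np.set_printoptions(precision=2,suppress=True)
o=get_obs();R=Ro.from_euler('xyz',o['tcp_rot']).as_matrix()
print(o['time'],o['joint_positions'],o['tool_pos'],o['contact_force'],o['grip_width'],"tool y",R[:,1],"z",R[:,2],"z angle from down",np.degrees(np.arctan2(R[1,2],-R[2,2])))
E
python3 st.py
```

```text
20.25 [0.21 0.6  1.52 0.41 0.99 0.05] [557.48 297.95 115.57] [-0.32 -1.05 -5.01] 66.40408540998712 tool y [ 1.   -0.07 -0.02] z [ 0.    0.34 -0.94] z angle from down 19.885574648452415
```

{"api": "play_rows", "payload": {"rows": [[[0,0,0],[0.6,0,0]],[[0,0,0],[0.6,0,0]],[[0,0,0],[0.6,0,0]],[[0,0,0],[0.6,0,0]],[[0,0,0],[0.5,0,0]],[[0,0,0],[0.5,0,0]],[[0,0,0],[0.5,0,0]],[[0,0,0],[0.5,0,0]],[[0,0,0],[0.5,0,0]],[[0,0,0],[0.5,0,0]],[[0,0,0],[0.5,0,0]],[[0,0,0],[0.5,0,0]]]}}

```text
time: 21.75
tool_pos: [557.1, 300.3, 115.1]
tcp_rot: [-2.94, -1.234, 1.362]
contact_force: [-0.6, -0.8, -5.2]
grip_width: 65.8
finger_force: 30.0
```

{"api": "play_rows", "payload": {"rows": [[[0,0,0],[0.6,0,0]],[[0,0,0],[0.4,0,0]],[[0,0,0],[0,0,0]],[[0,0,0],[0,0,0]],[[0,0,0],[0,0,0]]]}}

```text
time: 22.38
tool_pos: [557.4, 300.1, 115.9]
tcp_rot: [-2.796, -1.369, 1.22]
contact_force: [-0.7, 0.8, -4.3]
grip_width: 66.0
finger_force: 30.0
```

```bash
python3 st.py
cat > n.py <<'E'
from h import *
import sys
t=sys.argv[1]
for n,(a,b,c,d) in (("scene",(130,300,250,450)),("top",(100,270,80,280))):
    f=capture(n); save(t+n,f)
    print(n,[(round(x["p"],2),[round(v) for v in x["at"]]) for x in spot_in("nut1",n)])
i=cv2.imread(f'pics/{t}scene.png')[130:300,250:450];j=cv2.imread(f'pics/{t}top.png')[100:270,80:280]
cv2.imwrite(f'pics/{t}.png',np.hstack([cv2.resize(i,(400,340)),cv2.resize(j,(400,340))]))
E
python3 n.py n7
```

```text
22.375 [-0.13  0.93  1.7   1.36  1.47 -0.99] [557.44 300.09 115.89] [-0.75  0.84 -4.32] 66.04430900087527 tool y [ 1.   -0.01 -0.07] z [-0.    0.98 -0.19] z angle from down 79.12017007844031
scene []
top []
```

View pics/n7.png

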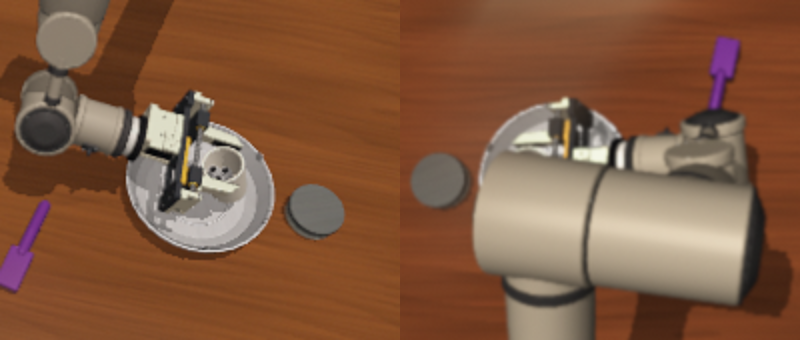

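The mug swivelled in the jaws: its mouth, with the nuts, still faces up at about (165,220) in the left panel. I'll look closer.

```bash
python3 b.py w7 mug,mug_rim; python3 -c "
import cv2,numpy as np
i=cv2.imread('pics/n7scene.png')[190:250,320:390];j=cv2.imread('pics/w7.png')
cv2.imwrite('pics/c7.png',np.hstack([cv2.resize(i,(400,343),interpolation=2),cv2.resize(j,(400,343))]))"
```

```text
22.575 [-0.14  0.93  1.7   1.36  1.47 -0.99] [557.43 299.82 115.64] [-2.79 -1.37  1.21] [-1.3  -0.07 -3.21]
campos [562.68 171.72 211.01] look [-0.02  0.9  -0.43]
mug_rim 0.97 [256.  257.3] [554.33 333.81  85.  ]
```

View pics/c7.png

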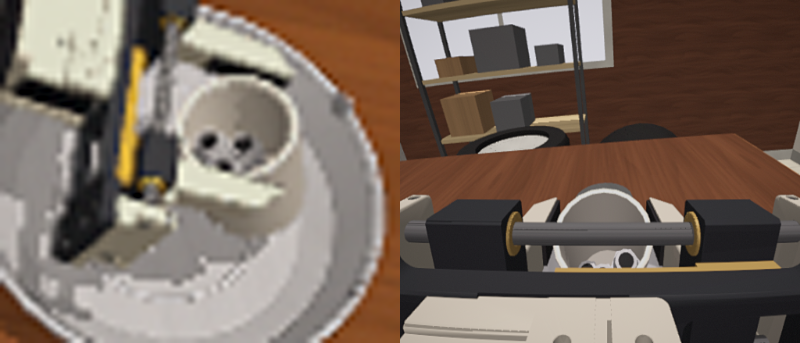

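The right panel shows the rim between the fingers, partly tilted towards the palm, with the nuts still inside. I'll work out the mug's present tilt from both views.

```bash
cat > d.py <<'E'
from h import *
import pickle
np.set_printoptions(precision=1,suppress=True)
C=pickle.load(open("w7.pkl","rb"))[0]; s=cam(capture("scene"))
o=get_obs();R=Ro.from_euler('xyz',o['tcp_rot']).as_matrix();g=np.array(o["tool_pos"])-5*R[:,2]
a=np.linspace(0,2*np.pi,90)
for b in range(-20,100,10):
    B=np.radians(b); m=np.array([0,-np.sin(B),np.cos(B)]); u=np.array([0,np.cos(B),np.sin(B)]); x=np.array([1,0,0])
    P=g+10*m+33.5*(np.outer(np.cos(a),x)+np.outer(np.sin(a),u))
    w=proj(C,P); q=proj(s,P)
    print(b,"wrist r",w[:,0].min(),w[:,0].max(),"c",w[:,1].min(),w[:,1].max(),"scene r",q[:,0].min(),q[:,0].max(),"c",q[:,1].min(),q[:,1].max())
print("measured wrist top row 213 cols 200-320; scene r 202.6-221.5 c 352-372.4")
print("wrist ball", atz(s,(187,272),150),atz(s,(187,272),250))
E
python3 d.py
```

```text
-20 wrist r 223.27243090749135 256.5880063070301 c 194.14355807828323 321.6679202309145 scene r 201.3562866458966 221.00310217410654 c 355.0809271005863 373.13258147213946
-10 wrist r 215.55381371685758 271.147165252336 c 193.6768275277162 322.45015174200563 scene r 201.45677594893166 220.59430407553717 c 353.67169550072117 373.626142878853
0 wrist r 208.40463210362424 285.1149550786665 c 193.32045774287377 323.1584535029671 scene r 201.56302693206516 220.25375724006324 c 352.5368663340349 373.77846760823445
10 wrist r 202.10512053799727 297.6970662368875 c 193.08952795330904 323.7642158001473 scene r 201.64110395857531 220.011437715638 c 351.70787782969205 373.58028141154864
20 wrist r 196.8474053868132 308.18904696218215 c 192.96662777213868 324.24245233553535 scene r 201.6758631382836 219.88851760715912 c 351.2058487750787 373.03351132329715
30 wrist r 192.87464025609614 316.18829956407154 c 192.90503472844568 324.61059310446984 scene r 201.6538991491012 219.91385588679452 c 351.0414498778849 372.15175200886887
40 wrist r 190.4202891911773 321.52103416057616 c 192.8611021515062 32
[... 384 characters left out ...]
869 220.69415770834496 c 352.53083764801744 367.80350767322466
70 wrist r 194.57487668737238 322.4659775337109 c 192.90816021050426 325.22529175608923 scene r 201.30175122920897 221.10888208824014 c 353.6224035877625 365.9450643585651
80 wrist r 200.47016137191295 318.60826431894816 c 193.03220925322861 325.2749056581872 scene r 201.2813344510393 221.54910199576486 c 354.958421264271 363.98267748066905
90 wrist r 208.76609360478636 313.1879485865408 c 193.1558426019314 325.22149774542606 scene r 201.32503886286545 221.97232790211746 c 356.480962667271 361.99699968256107
measured wrist top row 213 cols 200-320; scene r 202.6-221.5 c 352-372.4
wrist ball [549.8  -2.  150. ] [612.3   6.  250. ]
```

{"api": "play_rows", "payload": {"rows": [[[0,0,0.5],[0,0,0]],[[0,0,0.8],[0,0,0]],[[0,0,0.8],[0,0,0]],[[0,0,0.5],[0,0,0]],[[-0.5,0.1,0],[0,0,0.3]],[[-0.7,0.2,0],[0,0,0.3]],[[-0.7,0.2,0],[0,0,0.3]],[[-0.7,0.2,0],[0,0,0.3]],[[-0.7,0.2,0],[0,0,0.3]],[[-0.7,0.2,0],[0,0,0.3]],[[-0.7,0.2,0],[0,0,0.3]],[[-0.7,0.2,0],[0,0,0.3]]]}}

```text
time: 24.32
tool_pos: [394.1, 345.1, 193.4]
tcp_rot: [-2.789, -1.37, 1.55]
contact_force: [0.1, -0.5, -4.1]
grip_width: 66.0
finger_force: 30.0
```

{"api": "play_rows", "payload": {"rows": [[[-0.7,0.2,0],[0,0,0.3]],[[-0.7,0.2,0],[0,0,0.3]],[[-0.7,0.2,0],[0,0,0.3]],[[-0.7,0.2,0],[0,0,0.3]],[[-0.7,0.2,0],[0,0,0.3]],[[-0.4,0.2,0],[0,0,0.2]],[[0,0,0],[0,0,0]],[[0,0,0],[0,0,0]]]}}

```text
time: 25.32
tool_pos: [278.9, 380.8, 193.3]
tcp_rot: [-2.791, -1.37, 1.785]
contact_force: [-0.2, -0.2, -4.1]
grip_width: 66.1
finger_force: 30.0
```

```bash
python3 st.py; python3 b.py w8 mug_rim; python3 -c "
from h import *
save('s8',capture('scene'))
i=cv2.imread('pics/s8.png')[70:210,300:480];j=cv2.imread('pics/w8.png')
cv2.imwrite('pics/c8.png',np.hstack([cv2.resize(i,(420,327),interpolation=2),cv2.resize(j,(380,327))]))"
```

```text
25.325 [ 0.12  0.7   1.98  1.08  1.59 -1.09] [278.89 380.8  193.29] [-0.25 -0.17 -4.1 ] 66.12270345171764 tool y [ 0.85  0.53 -0.07] z [-0.53  0.83 -0.19] z angle from down 77.19481072767749
25.325 [ 0.12  0.7   1.98  1.08  1.59 -1.09] [278.89 380.8  193.29] [-2.79 -1.37  1.79] [-0.25 -0.17 -4.1 ]
campos [352.87 275.74 288.64] look [-0.5   0.75 -0.43]
mug_rim 0.8 [257.3 260.3] [204.07 488.5   85.  ]
mask 0.59 5335 [245.7 256.5]
```

View pics/c8.png

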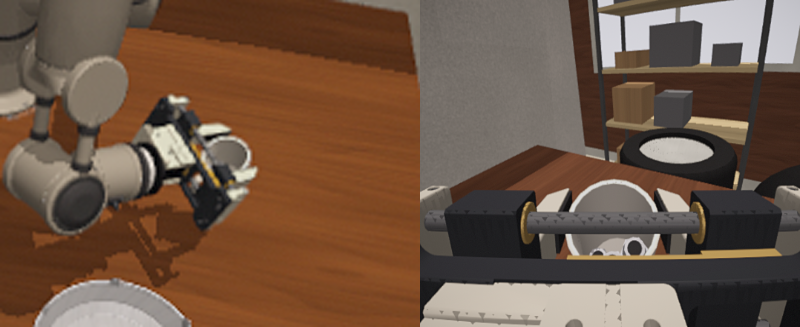

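{"api": "play_rows", "payload": {"rows": [[[0,0,0],[-0.5,-0.3,0]],[[0,0,0],[-0.5,-0.3,0]],[[0,0,-0.6],[0,0,0]],[[0,0,-0.9],[0,0,0]],[[0,0,-0.9],[0,0,0]],[[0,0,-0.8],[0,0,0]],[[0,0,-0.4],[0,0,0]],[[0,0,-0.2],[0,0,0]],[[0,0,-0.1],[0,0,0]],[[0,0,-0.1],[0,0,0]],[[0,0,0],[0,0,0]]]}}

```text
time: 26.9
tool_pos: [276.9, 382.0, 79.1]
tcp_rot: [-2.932, -1.225, 1.922]
contact_force: [-3.6, 4.4, 24.1]
grip_width: 66.1
finger_force: 30.1
```

{"api": "play_rows", "payload": {"rows": [[[0,0,-0.05],[0,0,0]],[[0,0,-0.05],[0,0,0]],[[0,0,0],[0,0,0]]]}}

```text
time: 27.28
tool_pos: [276.6, 382.4, 77.2]
tcp_rot: [-2.931, -1.227, 1.922]
contact_force: [-3.9, 4.8, 29.2]
grip_width: 65.6
finger_force: 30.1
```

{"api": "play_rows", "payload": {"rows": [[[0,0,0.15],[0,0,0]],[[0,0,0],[0,0,0]]]}}

```text
time: 27.52
tool_pos: [277.8, 381.3, 77.8]
tcp_rot: [-2.938, -1.217, 1.928]
contact_force: [-2.3, 1.8, 9.0]
grip_width: 66.1
finger_force: 30.0
```

```bash
python3 st.py; python3 -c "
from h import *
save('s9',capture('scene'));save('w9',capture('wrist'))
i=cv2.imread('pics/s9.png')[90:210,310:480];j=cv2.imread('pics/w9.png')
cv2.imwrite('pics/c9.png',np.hstack([cv2.resize(i,(440,327),interpolation=2),cv2.resize(j,(360,327))]))"
```

```text
27.525 [ 0.15  0.85  1.99  1.07  1.36 -1.21] [277.76 381.35  77.79] [-2.25  1.8   9.02] 66.11382119884746 tool y [ 0.85  0.52 -0.07] z [-0.51  0.79 -0.34] z angle from down 66.76316291593876
```

View pics/c9.png

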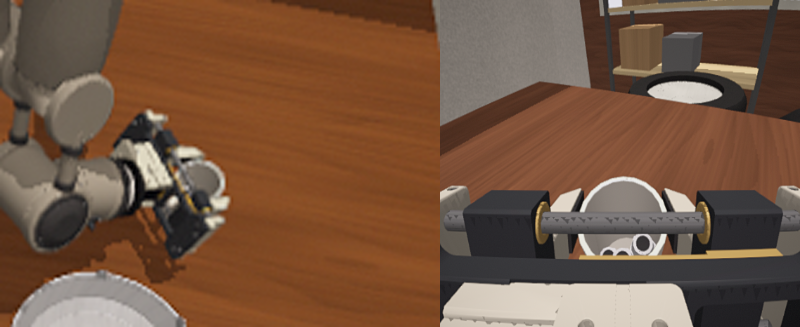

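{"api": "play_rows", "payload": {"rows": [[[0,0,0.5],[0,0,0]],[[0,0,0.5],[0,0,0]],[[0,0,0],[-0.8,-0.5,0]],[[0,0,0],[-0.8,-0.5,0]],[[0,0,0],[-0.8,-0.5,0]],[[0,0,0],[-0.8,-0.5,0]],[[0,0,0],[-0.8,-0.5,0]],[[0,0,0],[0,0,0]],[[0,0,-0.5],[0,0,0]],[[0,0,-0.3],[0,0,0]],[[0,0,0],[0,0,0]]]}}

```text
time: 29.0
tool_pos: [278.0, 379.9, 79.2]
tcp_rot: [-3.078, -0.559, 2.042]
contact_force: [0.1, 0.2, -4.4]
grip_width: 66.1
finger_force: 30.0
```

```bash
python3 st.py; python3 b.py w10 mug,mug_rim; python3 -c "
from h import *
save('s10',capture('scene'));
i=cv2.imread('pics/s10.png')[90:210,310:480];j=cv2.imread('pics/w10.png')
cv2.imwrite('pics/c10.png',np.hstack([cv2.resize(i,(440,327),interpolation=2),cv2.resize(j,(360,327))]))"
```

```text
29.0 [ 0.41  0.5   1.99  0.73  0.91 -0.61] [277.97 379.94  79.24] [ 0.06  0.17 -4.36] 66.14456934485439 tool y [ 0.87  0.48 -0.05] z [-0.3   0.44 -0.85] z angle from down 27.632640103336318
29.0 [ 0.41  0.5   1.99  0.73  0.91 -0.61] [277.97 379.94  79.24] [-3.08 -0.56  2.04] [ 0.06  0.17 -4.36]
campos [294.56 368.74 238.32] look [-0.19  0.23 -0.95]
mug 0.62 [288.1 279.7] [299.56 366.15   5.  ]
mug 0.55 [252.  260.3] [272.49 383.5    5.  ]
mug_rim 0.83 [254.5 260.6] [280.84 377.36  85.  ]
mask 0.85 4697 [236.4 254.5]
```

View pics/c10.png

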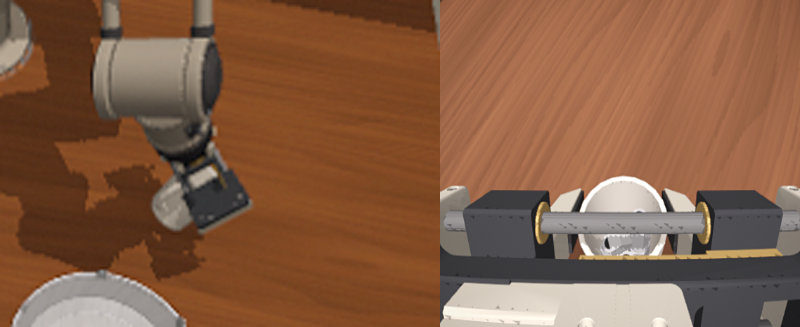

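Right panel: the mug now turns with the tool, since the rim looks the same as before, from (580,220) to (668,220). Left panel: it tilts with its foot towards −y. I'll fit its angle relative to the tool from the saved pictures.

```bash
cat > e.py <<'E'
from h import *
import pickle
np.set_printoptions(precision=0,suppress=True)
c=capture("wrist"); he=np.array(c["hand_eye"]); C=cam(c,dict(tcp_rot=[0,0,0],tool_pos=[0,0,0]))  # tool frame
print("cam in tool",he[:3,3])
a=np.linspace(0,2*np.pi,120)
def rimp(rho,d): # rho>0: mouth towards the camera side
    s=np.sign(he[0,3]); r=np.radians(rho); m=np.array([s*np.sin(r),0,-np.cos(r)]); u=np.array([s*np.cos(r),0,np.sin(r)])
    g=np.array([0,0,-5.]); return proj(C,g+d*m+33.5*(np.outer(np.cos(a),[0,1,0])+np.outer(np.sin(a),u)))
for tag in ("w4","w5","w7","w8","w10"):
    f=pickle.load(open(tag+".pkl","rb"))[1]
    col=f[195:262,225:290].astype(int).min(2).mean(1)  # brightness profile of central band
    print(tag,col)
for rho in range(-80,91,10):
    for d in (5,10,16):
        w=rimp(rho,d); print(rho,d,"rows",w[:,0].min(),w[:,0].max(),"widest row",w[np.argmin(w[:,1]),0],"cols",w[:,1].min(),w[:,1].max(),end=" | ")
    print()
E
python3 e.py
```

```text
cam in tool [  70.    0. -144.]
w4 [188. 188. 188. 188. 188. 188. 188. 188. 189. 189. 189. 188. 189. 189.
 189. 189. 189. 189. 189. 189. 189. 189. 189. 189. 189. 189. 189. 189.
 189. 189. 189. 189. 189. 189. 189. 189. 189. 189. 189. 189. 188. 189.
 188. 189. 189. 189. 189. 188. 188. 189. 194. 206. 221. 205. 141.  85.
  90.  95.  93. 101. 101.  98. 102. 107. 111. 116. 120.]
w5 [178. 178. 178. 178. 178. 178. 178. 178. 178. 178. 178. 178. 178. 178.
 178. 178. 179. 178. 178. 178. 178. 178. 179. 179. 178. 178. 179. 179.
 179. 179. 179. 178. 178. 179. 179. 179. 178. 178. 178. 179. 179. 179.
 179. 178. 178. 178. 179. 178. 178. 178. 181. 189. 203. 190. 130.  78.
  83.  87.  85.  94.  93.  90.  94.  99. 102. 107. 111.]
w7 [ 47.  47.  47.  47.  47.  47.  47.  47.  47.  51.  62.  70.  76.  80.
  83.  88. 109. 137. 157. 170. 176. 167. 153. 147. 142. 137. 130. 123.
 120. 117. 115. 112. 110. 109. 109. 109. 109. 109. 109. 109. 109. 109.
 109. 109. 109. 109. 109. 109. 109. 109. 109. 109. 109. 105. 102. 103.
 106. 107. 107. 103. 103.  88.  86.  98.  98.  93.  89.]
w8 [ 46.  47.  47.  47.  47.  47.  4
[... 6525 characters left out ...]
.60027522406165 widest row 252.03628958516282 cols 194.99742391470596 322.60258902739616 | 80 10 rows 207.9874149631744 281.6296504173554 widest row 243.98575195226346 cols 194.01065744928255 323.5698732126828 | 80 16 rows 199.45818925829255 270.39105862070807 widest row 233.98959116475316 cols 192.79478222068184 324.76200462703616 | 
90 5 rows 222.57889845200964 278.0301622298768 widest row 250.8429391286688 cols 195.16653367513692 322.44401932537306 | 90 10 rows 215.30438810089592 267.4877594261483 widest row 241.84844972471012 cols 194.54606234198764 323.0459435630428 | 90 16 rows 206.43254128220008 254.48174609653745 widest row 230.8179623781195 cols 193.7959750811636 323.7735762473103 |
```

```bash
cat > f.py <<'E'
from h import *
np.set_printoptions(precision=0,suppress=True)
def mugpts(g,b,c,h):  # sample surface; b tilt about c towards body side
    a=np.linspace(0,2*np.pi,40); u0=np.cross(c,[0,0,1]); 
    m=np.cos(b)*np.array([0,0,1])+np.sin(b)*u0; u=np.cross(m,c)
    P=[]
    for z in np.linspace(0,80,9):
        r=29+4.5*z/80; P.append(g+(z-h)*m+r*(np.outer(np.cos(a),c)+np.outer(np.sin(a),u)))
    return np.vstack(P)
o=get_obs();R=Ro.from_euler('xyz',o['tcp_rot']).as_matrix();g=np.array(o["tool_pos"])-5*R[:,2]; c=R[:,1]*[1,1,0]; c/=np.linalg.norm(c)
u0=np.cross(c,[0,0,1]); print("u0 (tilt +)",u0,"body",-R[:,2])
for n in ("scene","top"):
    C=cam(capture(n)); D=trace("mug",n)
    for b in range(-90,91,15):
        w=proj(C,mugpts(g,np.radians(b),c,70)); hull=cv2.convexHull(w[:,::-1].astype(np.float32)).astype(np.int32)
        M=np.zeros((384,512),np.uint8); cv2.fillConvexPoly(M,hull,1); M=M>0
        # share of the seen mask inside the model
        print(n,b,[(round(d["p"],2),int(d["mask"].sum()),round((d["mask"]&M).sum()/d["mask"].sum(),2)) for d in D if (np.abs(np.array(d["at"])-w.mean(0))<30).all()],w.mean(0))
E
python3 f.py
```

```text
u0 (tilt +) [ 0. -1.  0.] body [ 0. -0.  1.]
scene -90 [(0.47, 230, np.float64(0.68))] [157. 381.]
scene -75 [(0.47, 230, np.float64(0.75))] [158. 380.]
scene -60 [(0.47, 230, np.float64(0.8))] [159. 380.]
scene -45 [(0.47, 230, np.float64(0.89))] [160. 381.]
scene -30 [(0.47, 230, np.float64(0.95))] [160. 382.]
scene -15 [(0.47, 230, np.float64(0.87))] [160. 384.]
scene 0 [(0.47, 230, np.float64(0.65))] [160. 386.]
scene 15 [(0.47, 230, np.float64(0.39))] [160. 387.]
scene 30 [(0.47, 230, np.float64(0.23))] [159. 389.]
scene 45 [(0.47, 230, np.float64(0.22))] [158. 391.]
scene 60 [(0.47, 230, np.float64(0.21))] [156. 393.]
scene 75 [(0.47, 230, np.float64(0.18))] [155. 394.]
scene 90 [(0.47, 230, np.float64(0.16))] [154. 395.]
top -90 [] [271. 122.]
top -75 [] [271. 123.]
top -60 [] [271. 123.]
top -45 [] [272. 122.]
top -30 [] [273. 121.]
top -15 [] [274. 119.]
top 0 [] [275. 117.]
top 15 [] [276. 115.]
top 30 [] [277. 113.]
top 45 [] [278. 110.]
top 60 [] [279. 108.]
top 75 [] [280. 106.]
top 90 [] [280. 105.]
```

{"api": "play_rows", "payload": {"rows": [[[0,0,0.3],[0,0,0]],[[0,0,0],[0.85,0.5,0]],[[0,0,0],[0.85,0.5,0]],[[0,0,0],[0.85,0.5,0]],[[0,0,0],[0,0,0]],[[0,0,0],[0,0,0]]]}}

```text
time: 30.25
tool_pos: [278.7, 380.8, 90.1]
tcp_rot: [-3.044, -0.968, 2.019]
contact_force: [0.8, 0.1, -4.1]
grip_width: 65.9
finger_force: 30.0
```

```bash
sed -i 's/precision=0/precision=2/; s/(-90,91,15)/(-60,61,10)/' f.py; python3 f.py | grep -v top; python3 b.py w11 mug_rim|head -1
```

```text
u0 (tilt +) [ 0.5  -0.86  0.  ] body [ 0.44 -0.7   0.56]
scene -60 [(0.66, 45, np.float64(0.69))] [158.31 380.84]
scene -50 [(0.66, 45, np.float64(0.67))] [158.82 381.21]
scene -40 [(0.66, 45, np.float64(0.84))] [159.18 381.8 ]
scene -30 [(0.66, 45, np.float64(1.0))] [159.38 382.58]
scene -20 [(0.66, 45, np.float64(1.0))] [159.43 383.54]
scene -10 [(0.66, 45, np.float64(0.98))] [159.33 384.63]
scene 0 [(0.66, 45, np.float64(0.82))] [159.07 385.83]
scene 10 [(0.66, 45, np.float64(0.82))] [158.66 387.1 ]
scene 20 [(0.66, 45, np.float64(0.82))] [158.12 388.42]
scene 30 [(0.66, 45, np.float64(0.76))] [157.46 389.73]
scene 40 [(0.66, 45, np.float64(0.82))] [156.7  391.01]
scene 50 [(0.66, 45, np.float64(0.78))] [155.87 392.21]
scene 60 [(0.66, 45, np.float64(0.82))] [154.97 393.31]
30.45 [ 0.22  0.66  2.01  0.99  1.18 -1.03] [278.21 381.18  90.49] [-3.05 -0.97  2.02] [ 0.75  0.17 -3.33]
```

{"api": "play_rows", "payload": {"rows": [[[0,0,0],[0.6,0.35,0]],[[0,0,0],[0.6,0.35,0]],[[0,0,-0.2],[0,0,0]],[[0,0,-0.1],[0,0,0]],[[0,0,-0.06],[0,0,0]],[[0,0,0],[0,0,0]]]}}

```text
time: 31.35
tool_pos: [278.3, 380.9, 79.3]
tcp_rot: [-3.005, -1.163, 1.985]
contact_force: [0.1, -0.0, -4.1]
grip_width: 65.9
finger_force: 30.0
```

{"api": "play_rows", "payload": {"rows": [[[0,0,-0.06],[0,0,0]],[[0,0,-0.04],[0,0,0]],[[0,0,0],[0,0,0]]]}}

```text
time: 31.72
tool_pos: [278.4, 380.9, 76.5]
tcp_rot: [-3.003, -1.165, 1.982]
contact_force: [-0.5, 1.4, 0.0]
grip_width: 66.1
finger_force: 30.0
```

{"api": "play_rows", "payload": {"rows": [[[0,0,-0.05],[0,0,0]],[[0,0,0],[0,0,0]]]}}

```text
time: 31.98
tool_pos: [278.0, 381.3, 76.2]
tcp_rot: [-3.002, -1.168, 1.982]
contact_force: [-0.9, 2.4, 8.1]
grip_width: 65.9
finger_force: 30.0
```

{"api": "play_rows", "payload": {"rows": [[[0,0,0],[0,0,0]],[[0,0,0],[0,0,0]],[[0,0,0.3],[0,0,0]],[[0,0,0.2],[-0.85,-0.5,0]],[[0,0,0],[-0.85,-0.5,0]],[[0,0,0],[-0.85,-0.5,0]],[[0,0,0.5],[-0.85,-0.5,0]],[[0,0,0.6],[-0.85,-0.5,0]],[[0,0,0.6],[-0.85,-0.5,0]],[[0,0,0.6],[-0.85,-0.5,0]],[[0,0,0.6],[-0.85,-0.5,0]],[[0,0,0],[-0.4,-0.2,0]]], "hand": 1}}

```text
time: 33.48
tool_pos: [278.3, 381.8, 178.9]
tcp_rot: [-3.113, -0.0, 2.056]
contact_force: [0.5, 0.5, 0.0]
grip_width: 91.7
finger_force: 0.0
```

```bash
python3 st.py; python3 b.py w12 mug,mug_rim
cat > e2.py <<'E'
from h import *
import pickle,sys
np.set_printoptions(precision=1,suppress=True)
from scipy.optimize import minimize
C,f=pickle.load(open(sys.argv[1]+".pkl","rb")); ms=pickle.load(open(sys.argv[1]+"_m.pkl","rb"))
x0=np.array([float(v) for v in sys.argv[2:4]]); b0=float(sys.argv[4]); pv=float(sys.argv[5])
def model(x,y,ha,z0=0):
    a=np.linspace(0,2*np.pi,60); P=np.vstack([np.c_[x+r*np.cos(a),y+r*np.sin(a),0*a+z0+z] for z,r in ((0,29),(55,32),(80,33.5))])
    M=np.zeros((384,512),np.uint8); cv2.fillConvexPoly(M,cv2.convexHull(proj(C,P)[:,::-1].astype(np.float32)).astype(np.int32),1)
    d=np.array([np.cos(ha),np.sin(ha)]); n=np.array([-d[1],d[0]])
    H=np.array([[x+r*d[0]+s*5*n[0],y+r*d[1]+s*5*n[1],z0+z] for r in (28,61) for s in (-1,1) for z in (17,67)])
    cv2.fillConvexPoly(M,cv2.convexHull(proj(C,H)[:,::-1].astype(np.float32)).astype(np.int32),1); return M>0
for m in ms[:1]:
    rr=np.where(m.any(1))[0]; vis=np.zeros_like(m); vis[rr.min()-15 if rr.min()>15 else 0:rr.max()-1]=True
    best=min(((( model(x,y,np.radians(h))^m)&vis).sum(),x,y,h) for x in x0[0]+np.arange(-16,17,4) for y in x0[1]+np.arange(-16,17,4) for h in range(-180,180,15))
    best=min(((( model(x,y,np.radians(h))^m)&vis).sum(),x,y,h) for x in best[1]+np.arange(-3,4,1) for y in best[2]+np.arange(-3,4,1) for h in best[3]+np.arange(-10,11,5))
    print("mask",m.sum(),"fit xor,x,y,handle",best,"rows",rr.min(),rr.max())
E
python3 e2.py w12 276 384 0 0
```

```text
33.475 [0.77 0.32 1.74 0.01 1.11 0.28] [278.3  381.77 178.86] [0.48 0.46 0.03] 91.72368817771186 tool y [ 0.88  0.47 -0.03] z [-0.02 -0.01 -1.  ] z angle from down -0.747171847618171
33.475 [0.77 0.32 1.74 0.01 1.11 0.28] [278.3  381.77 178.86] [-3.11 -0.    2.06] [0.48 0.46 0.03]
campos [250.07 445.14 323.42] look [ 0.1  -0.24 -0.97]
mug 0.74 [184.7 263.4] [279.6 379.    5. ]
mug_rim 0.93 [199.2 261.4] [276.76 383.28  85.  ]
mask 0.9 3478 [209.2 263. ]
mask 3478 fit xor,x,y,handle (np.int64(1241), np.float64(279.0), np.float64(381.0), np.int64(-50)) rows 157 246
```

{"api": "play_rows", "payload": {"rows": [[[0,0,-0.9],[0,0,0]],[[0,0,-0.9],[0,0,0]],[[0,0,-0.9],[0,0,0]],[[0,0,-0.9],[0,0,0]],[[0,0,-0.8],[0,0,0]],[[0,0,0],[0,0,0]]]}}

```text
time: 34.42
tool_pos: [277.8, 379.1, 43.1]
tcp_rot: [-3.104, -0.001, 2.053]
contact_force: [-0.6, -0.4, 0.3]
grip_width: 91.7
finger_force: 0.0
```

{"api": "play_rows", "payload": {"rows": [[[0,0,0],[0,0,0]],[[0,0,0],[0,0,0]],[[0,0,0],[0,0,0]],[[0,0,0],[0,0,0]],[[0,0,0.3],[0,0,0]],[[0,0,0.1],[0,0,0.6]],[[0,0,0],[0,0,1]],[[0,0,0],[0,0,1]],[[0,0,0],[0,0,1]],[[0,0,0],[0,0,1]],[[0,0,0],[0,0,1]],[[0,0,0],[0,0,1]]], "hand": -1}}

```text
time: 35.92
tool_pos: [278.3, 380.7, 56.6]
tcp_rot: [-3.109, -0.002, 2.981]
contact_force: [0.4, -0.8, -4.1]
grip_width: 65.2
finger_force: 30.0
```

{"api": "play_rows", "payload": {"rows": [[[0,0,0],[0,0,1]],[[0,0,0],[0,0,1]],[[0,0,0],[0,0,1]],[[0,0,0],[0,0,1]],[[0,0,0],[0,0,1]],[[0,0,0],[0,0,1]],[[0,0,0],[0,0,1]],[[0,0,0],[0,0,1]],[[0,0,0],[0,0,0.4]],[[0,0,-0.2],[0,0,0]],[[0,0,-0.1],[0,0,0]],[[0,0,0],[0,0,0]]]}}

```text
time: 37.42
tool_pos: [278.2, 380.5, 47.1]
tcp_rot: [-3.109, -0.003, -2.134]
contact_force: [-0.6, -0.1, -4.2]
grip_width: 65.0
finger_force: 30.0
```

{"api": "play_rows", "payload": {"rows": [[[0,0,-0.08],[0,0,0]],[[0,0,-0.06],[0,0,0]],[[0,0,0],[0,0,0]]]}}

```text
time: 37.8
tool_pos: [279.4, 381.4, 44.8]
tcp_rot: [-3.108, 0.001, -2.134]
contact_force: [-0.5, -2.5, 9.4]
grip_width: 65.2
finger_force: 29.8
```

{"api": "play_rows", "payload": {"rows": [[[0,0,0],[0,0,0]],[[0,0,0],[0,0,0]],[[0,0,0.9],[0,0,0]],[[0,0,0.9],[0,0,0]],[[0,0,0.9],[0,0,-0.5]],[[0.1,-0.2,0],[0,0,-1]],[[0.1,-0.3,0],[0,0,-1]],[[0.1,-0.3,0],[0,0,-1]],[[0.1,-0.3,0],[0,0,-1]],[[0.1,-0.3,0],[0,0,-1]],[[0.1,-0.3,0],[0,0,-1]],[[0.1,-0.3,0],[0,0,-1]]], "hand": 1}}

```text
time: 39.3
tool_pos: [299.4, 320.5, 124.3]
tcp_rot: [-3.109, -0.002, 3.098]
contact_force: [0.7, 0.1, -0.2]
grip_width: 91.9
finger_force: 0.0
```

{"api": "play_rows", "payload": {"rows": [[[0.1,-0.2,0],[0,0,-1]],[[0,0,0],[0,0,-1]],[[0,0,0],[0,0,-1]],[[0,0,0],[0,0,-1]],[[0,0,0],[0,0,-1]],[[0,0,0],[0,0,-1]],[[0,0,0],[0,0,-1]],[[0,0,0],[0,0,-1]],[[0,0,0],[0,0,-0.5]],[[0,0,0],[0.5,0.2,0]],[[0,0,0],[0.9,0.33,0]],[[0,0,0],[0.9,0.33,0]]]}}

```text
time: 40.8
tool_pos: [302.6, 315.1, 124.7]
tcp_rot: [-3.106, -0.349, 1.916]
contact_force: [-0.4, -0.5, -1.0]
grip_width: 91.9
finger_force: 0.0
```

```bash
python3 st.py; python3 b.py w13 mug,mug_rim; python3 e2.py w13 279 382 0 0
```

```text
40.8 [ 0.38  0.32  2.    0.45  0.9  -0.27] [302.59 315.14 124.72] [-0.38 -0.48 -1.  ] 91.87124162198765 tool y [ 0.94  0.35 -0.03] z [-0.15  0.31 -0.94] z angle from down 18.248904093517687
40.8 [ 0.38  0.32  2.    0.45  0.9  -0.27] [302.59 315.14 124.72] [-3.11 -0.35  1.92] [-0.38 -0.48 -1.  ]
campos [302.44 332.03 284.18] look [-0.06  0.07 -1.  ]
mug 0.58 [168.  261.3] [276.95 378.22   5.  ]
mug_rim 0.65 [142.  260.5] [277.06 382.63  85.  ]
mask 0.98 4919 [138.1 268.4]
mask 4919 fit xor,x,y,handle (np.int64(2212), np.float64(279.0), np.float64(381.0), np.int64(-70)) rows 101 195
```

Run:
```python
from h import *
import pickle
for t in ("w2","w12","w13"):
    C,f=pickle.load(open(t+".pkl","rb"));ms=pickle.load(open(t+"_m.pkl","rb"))
    for m in ms[:2]:
        r,c=np.where(m); k,_=cv2.findContours(m.astype(np.uint8),0,1);k=max(k,key=cv2.contourArea).reshape(-1,2)
        # map contour to plane z=60, radius about the mug's axis
        P=np.array([atz(C,(y,x),60)[:2] for x,y in k]); ctr=np.array([500,-274]) if t=="w2" else np.array([278.5,382])
        d=P-ctr; ra=np.hypot(*d.T); az=np.degrees(np.arctan2(d[:,1],d[:,0]))
        print(t,m.sum(),"radius by azimuth",[(a,int(ra[np.abs((az-a+180)%360-180)<10].max()) if (np.abs((az-a+180)%360-180)<10).any() else None) for a in range(-180,180,20)])
```

```text
w2 1436 radius by azimuth [(-180, 203), (-160, None), (-140, None), (-120, None), (-100, None), (-80, None), (-60, None), (-40, None), (-20, None), (0, None), (20, None), (40, None), (60, None), (80, None), (100, None), (120, None), (140, None), (160, 204)]
w2 2227 radius by azimuth [(-180, 39), (-160, 42), (-140, 43), (-120, 59), (-100, 43), (-80, 41), (-60, 39), (-40, 35), (-20, 33), (0, 31), (20, 31), (40, 32), (60, 33), (80, 33), (100, 31), (120, 31), (140, 34), (160, 37)]
w12 3478 radius by azimuth [(-180, 33), (-160, 35), (-140, 38), (-120, 40), (-100, 42), (-80, 43), (-60, 55), (-40, 54), (-20, 40), (0, 38), (20, 35), (40, 32), (60, 31), (80, 33), (100, 35), (120, 35), (140, 35), (160, 32)]
w13 4919 radius by azimuth [(-180, 37), (-160, 36), (-140, 34), (-120, 33), (-100, 33), (-80, 35), (-60, 35), (-40, 34), (-20, 33), (0, 34), (20, 36), (40, 37), (60, 55), (80, 55), (100, 40), (120, 40), (140, 40), (160, 40)]
```

{"api": "play_rows", "payload": {"rows": [[[0,0,-0.3],[0.92,0.34,0]],[[0,0,-0.3],[0.92,0.34,0]],[[0,0,-0.4],[0.92,0.34,0]],[[0,0,-0.4],[0.92,0.34,0]],[[0,0,-0.4],[0.92,0.34,0]],[[0,0,-0.4],[0.92,0.34,0]],[[0,0,0],[0.3,0.1,0]],[[0,0,0],[0,0,0]]]}}

```text
time: 42.0
tool_pos: [301.9, 315.0, 58.1]
tcp_rot: [-3.08, -1.209, 1.898]
contact_force: [-0.6, 0.6, 0.4]
grip_width: 91.6
finger_force: 0.0
```

```bash
python3 st.py; python3 b.py w14 mug_rim,mug
```

```text
42.0 [-0.06  0.87  2.1   1.07  1.29 -1.39] [301.87 315.05  58.11] [-0.63  0.57  0.4 ] 91.61117714098734 tool y [ 0.93  0.38 -0.02] z [-0.36  0.86 -0.35] z angle from down 67.78087802933851
42.0 [-0.06  0.87  2.1   1.07  1.29 -1.39] [301.87 315.05  58.11] [-3.08 -1.21  1.9 ] [-0.63  0.57  0.4 ]
campos [345.97 214.11 174.2 ] look [-0.32  0.75 -0.58]
mug_rim 0.94 [152.6 265.3] [282.12 376.86  85.  ]
mug 0.9 [239.7 265.2] [282.42 373.57   5.  ]
mask 0.82 8770 [189.8 261.4]
```

{"api": "play_rows", "payload": {"rows": [[[-0.26,0.74,-0.28],[0,0,0]],[[-0.26,0.74,-0.28],[0,0,0]],[[-0.13,0.4,-0.14],[0,0,0]],[[-0.13,0.36,-0.14],[0,0,0]],[[0,0,0],[0,0,0]]]}}

```text
time: 42.82
tool_pos: [278.6, 382.3, 33.2]
tcp_rot: [-3.087, -1.21, 1.903]
contact_force: [0.6, 0.4, 0.8]
grip_width: 91.5
finger_force: 0.0
```

{"api": "play_rows", "payload": {"rows": [[[0,0,0],[0,0,0]],[[0,0,0],[0,0,0]],[[0,0,0],[0,0,0]],[[0,0,0],[0,0,0]],[[0,0,0],[0,0,0]]], "hand": -1}}

```text
time: 43.45
tool_pos: [279.2, 381.8, 33.2]
tcp_rot: [-3.087, -1.211, 1.902]
contact_force: [1.3, -2.2, 1.2]
grip_width: 63.0
finger_force: 29.9
```

{"api": "play_rows", "payload": {"rows": [[[0,0,0.4],[0,0,0]],[[0,0,0.8],[0,0,0]],[[0,0,0.9],[0,0,0]],[[0,0,0.9],[0,0,0]],[[0.5,-0.3,0.4],[0,0,-0.2]],[[0.8,-0.45,0],[0,0,-0.2]],[[0.8,-0.45,0],[0,0,-0.2]],[[0.8,-0.45,0],[0,0,-0.2]],[[0.8,-0.45,0],[0,0,-0.2]],[[0.8,-0.45,0],[0,0,-0.2]],[[0.8,-0.45,0],[0,0,-0.2]],[[0.8,-0.45,0],[0,0,-0.2]]]}}

```text
time: 44.95
tool_pos: [462.2, 277.9, 135.2]
tcp_rot: [-3.084, -1.209, 1.676]
contact_force: [0.3, -0.2, -3.7]
grip_width: 63.1
finger_force: 30.0
```

{"api": "play_rows", "payload": {"rows": [[[0.8,-0.45,0],[0,0,-0.2]],[[0.8,-0.45,0],[0,0,-0.2]],[[0.8,-0.45,0],[0,0,-0.2]],[[0.7,-0.45,0],[0,0,-0.2]],[[0.5,-0.4,0],[0,0,-0.2]],[[0,0,0],[0,0,-0.1]]]}}

```text
time: 45.7
tool_pos: [570.4, 211.7, 135.0]
tcp_rot: [-3.087, -1.21, 1.524]
contact_force: [-0.6, 0.2, -4.2]
grip_width: 62.6
finger_force: 30.0
```

```bash
python3 st.py; python3 b.py w15 mug_rim,mug,nut1
python3 - <<'E'
from h import *
import pickle
np.set_printoptions(precision=1,suppress=True)
C=pickle.load(open("w15.pkl","rb"))[0];o=get_obs();p=np.array(o["tool_pos"])
print("expected rim upright",proj(C,p+[0,0,47]),"tilted 20 to palm/away",proj(C,p+[0,-16,44]),proj(C,p+[0,16,44]))
c=capture("scene");C=cam(c)
print("scene nuts",[(round(d["p"],2),np.round(d["at"]),) for d in spot_in("nut1","scene")],"rim exp",proj(C,p+[0,0,47]),[(round(d["p"],2),np.array(d["at"])) for d in pinpoint("mug_rim","scene")])
E
```

```text
45.7 [-0.26  0.82  1.64  1.14  1.45 -0.9 ] [570.36 211.74 135.  ] [-0.58  0.16 -4.16] 62.550237975148946 tool y [ 1.    0.   -0.02] z [-0.01  0.94 -0.35] z angle from down 69.35708875207331
45.7 [-0.26  0.82  1.64  1.14  1.45 -0.9 ] [570.36 211.74 135.  ] [-3.09 -1.21  1.52] [-0.58  0.16 -4.16]
campos [573.4  101.75 251.03] look [-0.01  0.81 -0.58]
mug_rim 0.57 [175.4 258.4] [567.61 372.01  85.  ]
mug 0.73 [286.2 259.3] [567.44 283.53   5.  ]
nut1 0.79 [226.7 237.2] [540.37 359.25  20.  ]
mask 0.85 14876 [207.9 259.6]
expected rim upright [[176.4 254.6]] tilted 20 to palm/away [[202.4 254.1]] [[165.  255.3]]
scene nuts [] rim exp [[200.1 340.7]] [(0.89, array([201.3, 339.7])), (0.71, array([131.2, 220.4])), (0.62, array([143.5, 114.8]))]
```

{"api": "play_rows", "payload": {"rows": [[[-0.1,0.1,0],[-0.4,0,0]],[[-0.1,0.1,0],[-0.7,0,0]],[[-0.1,0.1,0],[-0.8,0,0]],[[-0.1,0,0],[-0.8,0,0]],[[0,0,0],[-0.8,0,0]],[[0,0,0],[-0.8,0,0]],[[0,0,0],[-0.8,0,0]],[[0,0,0],[-0.8,0,0]],[[0,0,0],[-0.8,0,0]],[[0,0,0],[-0.8,0,0]],[[0,0,0],[-0.6,0,0]]]}}

```text
time: 47.48
tool_pos: [556.9, 222.1, 135.2]
tcp_rot: [-3.126, -0.077, 1.555]
contact_force: [-0.6, 0.3, -4.7]
grip_width: 63.1
finger_force: 29.9
```

```bash
cat > m.py <<'E'
from h import *
import pickle,sys
np.set_printoptions(precision=1,suppress=True)
o=get_obs();R=Ro.from_euler('xyz',o['tcp_rot']).as_matrix();p=np.array(o["tool_pos"]); b=-R[:,2]
print("lean",np.degrees(np.arctan2(R[1,2],-R[2,2])),p,o["grip_width"],o["joint_positions"],o["contact_force"])
for n in ("scene","wrist"):
    c=capture(n); C=cam(c,o); L=pinpoint("mug_rim",n)
    for tip in range(0,131,20):
        t=np.radians(tip); print(n,tip,proj(C,p+47*np.array([0,np.sin(t),np.cos(t)])).ravel(),end=" ")
    print("\n seen",[(round(d["p"],2),np.array(d["at"])) for d in L[:3]],"nuts",[(round(d["p"],2),atz(C,d["at"],14)) for d in spot_in("nut1",n)])
E
python3 m.py
```

```text
lean 4.448828276955616 [556.9 222.1 135.2] 63.14319113806545 [0.2 0.6 1.5 0.1 1.1 0.2] [-0.6  0.3 -4.7]
scene 0 [197.2 344.1] scene 20 [198.7 349.1] scene 40 [201.  353.1] scene 60 [203.6 355.6] scene 80 [206.4 356.1] scene 100 [208.9 354.9] scene 120 [210.8 352. ] 
 seen [(0.89, array([143. , 114.6])), (0.87, array([132. , 218.8])), (0.45, array([201.5, 359.1]))] nuts []
wrist 0 [292.1 257. ] wrist 20 [251.3 256.5] wrist 40 [211.6 256.4] wrist 60 [182.2 256.8] wrist 80 [167.  257.4] wrist 100 [164.5 258.1] wrist 120 [171.8 258.8] 
 seen [(0.67, array([173. , 256.7]))] nuts [(0.91, array([568.7, 221. ,  14. ]))]
```

{"api": "play_rows", "payload": {"rows": [[[0,0,-0.1],[-0.6,0,0]],[[0,0,-0.1],[-0.6,0,0]],[[0,0,-0.1],[-0.6,0,0]],[[0,0,0],[-0.6,0,0]],[[0,0,0],[-0.6,0,0]],[[0,0,0],[-0.6,0,0]],[[0,0,0],[-0.6,0,0]],[[0,0,0],[-0.6,0,0]],[[0,0,0],[-0.6,0,0]],[[0,0,0],[-0.6,0,0]],[[0,0,0],[0,0,0]],[[0,0,0],[0,0,0]]]}}

```text
time: 49.28
tool_pos: [558.2, 221.0, 126.0]
tcp_rot: [3.139, 0.755, 1.548]
contact_force: [0.5, -0.8, -3.5]
grip_width: 62.5
finger_force: 29.9
```

```bash
python3 m.py
```

```text
lean -43.268632886218676 [558.2 221.  126. ] 62.52929023405405 [ 0.5  0.9  1.2 -0.6  1.6  0.7] [ 0.5 -0.8 -3.5]
scene 0 [199.1 343. ] scene 20 [200.5 348. ] scene 40 [202.7 352. ] scene 60 [205.4 354.4] scene 80 [208.1 355. ] scene 100 [210.5 353.8] scene 120 [212.5 350.9] 
 seen [(0.89, array([131.5, 219.3])), (0.83, array([143.7, 111.2])), (0.65, array([209.4, 353.8]))] nuts [(0.64, array([ 570.6, -485.5,   14. ])), (0.19, array([495.5, 217.5,  14. ]))]
wrist 0 [340.2 258.9] wrist 20 [330.1 258.1] wrist 40 [304.3 257.2] wrist 60 [266.  256.5] wrist 80 [224.6 256.3] wrist 100 [190.6 256.5] wrist 120 [170. 257.] 
 seen [] nuts [(0.78, array([572.6, 276.6,  14. ])), (0.78, array([551.9, 283.6,  14. ])), (0.7, array([530.9, 149.6,  14. ])), (0.62, array([554.5, 248.3,  14. ])), (0.61, array([571.5, 149.8,  14. ]))]
```

{"api": "play_rows", "payload": {"rows": [[[0,0,0],[-0.7,0,0]],[[0,0,0],[-0.7,0,0]],[[0,0.3,0],[0,0,0]],[[0,-0.3,0],[0,0,0]],[[0,0.3,0],[0,0,0]],[[0,-0.3,0],[0,0,0]],[[0,0,0],[0,0,0]]]}}

```text
time: 50.45
tool_pos: [558.1, 220.5, 126.6]
tcp_rot: [3.13, 0.953, 1.542]
contact_force: [0.6, -1.1, -3.0]
grip_width: 63.1
finger_force: 29.9
```

```bash
python3 m.py | grep -v "^scene\|^wrist"; python3 -c "
from h import *
r=[(round(d['p'],2),np.round(d['at'])) for d in spot_in('nut1','wrist')];print(r)
fs=[]
for _ in range(3): fs.append(get_obs()['contact_force'][2])
print(fs)"
```

```text
lean -54.59463793813355 [558.1 220.5 126.6] 63.13901043180946 [ 0.6  0.9  1.1 -0.7  1.7  0.7] [ 0.6 -1.1 -3. ]
 seen [(0.95, array([144. , 112.3])), (0.79, array([131.8, 219.6]))] nuts [(0.51, array([599.4, 333.9,  14. ])), (0.3, array([ 582.5, -493.5,   14. ]))]
 seen [(0.61, array([173.5, 258.1]))] nuts [(0.62, array([558.4, 271.8,  14. ]))]
[(0.62, array([ 20., 256.]))]
[np.float64(-2.259920587326862), np.float64(-2.259920587326862), np.float64(-2.259920587326862)]
```

{"api": "play_rows", "payload": {"rows": [[[0,0.4,0.3],[0,0,0]],[[0,-0.4,-0.3],[0,0,0]],[[0,0.4,0.3],[0,0,0]],[[0,-0.4,-0.3],[0,0,0]],[[0,0,0],[0,0,0]]]}}

```text
time: 51.42
tool_pos: [557.6, 220.5, 125.4]
tcp_rot: [3.134, 0.954, 1.545]
contact_force: [1.3, -0.3, -2.0]
grip_width: 63.1
finger_force: 29.9
```

```bash
python3 -c "
from h import *
np.set_printoptions(precision=1,suppress=True)
fs=[];o=get_obs()
for n in ('wrist','scene','top'):
    c=capture(n);C=cam(c,o);fs.append(round(get_obs()['contact_force'][2],1));save('x_'+n,c)
    print(n,[(round(d['p'],2),np.round(d['at']),atz(C,d['at'],14)[:2]) for d in spot_in('nut1',n)])
print(fs)"
```

```text
wrist [(0.88, array([ 22., 254.]), array([556.6, 271.5]))]
scene [(0.51, array([238., 365.]), array([594.7, 331.6]))]
top []
[np.float64(-3.3), np.float64(-1.5), np.float64(-1.2)]
```

{"api": "play_rows", "payload": {"rows": [[[0,0,0.7],[0.6,0,0]],[[0,0,0.7],[0.9,0,0]],[[0,0,0.4],[0.9,0,0]],[[0,0,0],[0.9,0,0]],[[0,0,0],[0.9,0,0]],[[0,0,0],[0.9,0,0]],[[0,0,0],[0.9,0,0]],[[0,0,0],[0.9,0,0]],[[0,0,0],[0.9,0,0]],[[0,0,0],[0.9,0,0]],[[0,0,0],[0.9,0,0]],[[0,0,0],[0.9,0,0]]]}}

```text
time: 53.22
tool_pos: [557.9, 221.2, 180.7]
tcp_rot: [-3.122, -0.516, 1.554]
contact_force: [-0.7, 0.9, -2.2]
grip_width: 62.6
finger_force: 30.0
```

```bash
cat > y.py <<'E'
from h import *
np.set_printoptions(precision=1,suppress=True)
fs=[];o=get_obs();R=Ro.from_euler('xyz',o['tcp_rot']).as_matrix();print(o["time"],o["tool_pos"],"lean",np.degrees(np.arctan2(R[1,2],-R[2,2])))
for n in ('wrist','scene','top'):
    c=capture(n);C=cam(c,o);fs.append(round(get_obs()['contact_force'][2],1));save('y_'+n,c)
    print(n,[(round(d['p'],2),np.round(d['at']),atz(C,d['at'],14)[:2]) for d in spot_in('nut1',n)], "rim",[(round(d['p'],2),np.round(d['at'])) for d in pinpoint('mug_rim',n)])
print(fs)
E
python3 y.py
```

```text
53.225 [557.9 221.2 180.7] lean 29.56767600669824
wrist [] rim [(0.56, array([177., 258.]))]
scene [(0.58, array([220., 362.]), array([526.8, 317.9])), (0.57, array([237., 364.]), array([592.2, 329.1])), (0.54, array([232., 363.]), array([573.7, 325.8])), (0.49, array([222., 352.]), array([545.3, 283.3]))] rim [(0.86, array([144., 115.])), (0.73, array([194., 357.])), (0.73, array([132., 217.]))]
top [] rim [(0.96, array([265., 319.])), (0.89, array([178., 144.])), (0.72, array([210., 437.]))]
[np.float64(-3.4), np.float64(-2.7), np.float64(-3.2)]
```

{"api": "play_rows", "payload": {"rows": [[[0,0,0],[0.9,0,0]],[[0,0,0],[0.9,0,0]],[[0,0,0],[0.9,0,0]],[[0,0,0],[0.9,0,0]],[[0,0,0],[0.9,0,0]],[[0,0,0],[0.3,0,0]]]}}

```text
time: 54.42
tool_pos: [557.9, 221.3, 179.0]
tcp_rot: [-3.084, -1.183, 1.522]
contact_force: [0.1, 0.1, -1.4]
grip_width: 63.0
finger_force: 30.0
```

```bash
python3 y.py
python3 - <<'E'
from h import *
import pickle
np.set_printoptions(precision=0,suppress=True,linewidth=200)
a=pickle.load(open("w15.pkl","rb"))[1].mean(2); b=cv2.imread("pics/y_wrist.png").mean(2)
print("full",a[165:250:5,205:315:5]); print("now",b[165:250:5,205:315:5])
E
```

```text
54.425 [557.9 221.3 179. ] lean 67.82366772384997
wrist [] rim [(0.91, array([173., 256.]))]
scene [(0.59, array([220., 365.]), array([525.8, 327.2])), (0.58, array([232., 362.]), array([572.3, 320. ])), (0.53, array([223., 351.]), array([548.2, 280.8])), (0.52, array([238., 366.]), array([595.1, 334.7])), (0.5, array([224., 371.]), array([536.4, 348.6]))] rim [(0.9, array([142., 114.])), (0.89, array([187., 350.])), (0.76, array([131., 218.]))]
top [(0.5, array([187., 138.]), array([563.5, 342.4])), (0.48, array([176., 140.]), array([602.7, 335.7])), (0.41, array([183., 145.]), array([579.4, 318.9]))] rim [(0.9, array([175., 156.])), (0.89, array([264., 324.])), (0.6, array([212., 438.]))]
[np.float64(-2.8), np.float64(-1.3), np.float64(-0.6)]
full [[194. 126. 130. 132. 134. 137. 138. 139. 140. 141. 141. 141. 141. 141. 139. 139. 138. 137. 134. 132. 130. 125.]
 [123. 127. 131. 131. 133. 135. 138. 138. 139. 140. 140. 141. 142. 140. 139. 140. 138. 137. 135. 132. 129. 125.]
 [123. 127. 128. 131. 133. 135. 137. 139. 139. 140. 140. 140. 140. 140. 139. 139. 138. 168. 173. 131. 130. 125.]
 
[... 2807 characters left out ...]
 231. 231. 224. 136.]
 [129. 131. 155. 217. 231. 229. 230. 230. 222. 210. 195. 194. 219. 230. 231. 231. 231. 233. 166. 137. 133. 132.]
 [129. 131. 132. 134. 133. 152. 172. 201. 215. 224. 230. 230. 221. 195. 164. 155. 142. 135. 135. 134. 133. 132.]
 [127. 130. 132. 133. 134. 135. 136. 136. 136. 137. 137. 137. 137. 137. 137. 138. 137. 136. 136. 134. 133. 131.]
 [128. 130. 131. 133. 134. 134. 136. 136. 138. 137. 138. 138. 138. 138. 137. 137. 137. 135. 135. 134. 132. 130.]
 [126. 130. 131. 132. 134. 135. 136. 136. 136. 137. 138. 139. 138. 138. 138. 137. 137. 135. 135. 133. 132. 129.]
 [126. 129. 132. 131. 134. 135. 135. 136. 137. 138. 138. 137. 138. 139. 138. 136. 138. 136. 135. 133. 131. 128.]]
```

{"api": "play_rows", "payload": {"rows": [[[-0.5,0.3,0],[0,0,0.2]],[[-0.8,0.45,0],[0,0,0.2]],[[-0.8,0.45,0],[0,0,0.2]],[[-0.8,0.45,0],[0,0,0.2]],[[-0.8,0.45,0],[0,0,0.2]],[[-0.8,0.45,0],[0,0,0.2]],[[-0.8,0.45,0],[0,0,0.2]],[[-0.8,0.45,0],[0,0,0.2]],[[-0.8,0.45,0],[0,0,0.2]],[[-0.8,0.45,0],[0,0,0.2]],[[-0.8,0.45,0],[0,0,0.2]],[[-0.8,0.45,-0.3],[0,0,0.2]]]}}

```text
time: 56.38
tool_pos: [277.6, 379.7, 171.5]
tcp_rot: [-3.094, -1.183, 1.869]
contact_force: [0.3, 0.4, -1.8]
grip_width: 63.0
finger_force: 30.0
```

{"api": "play_rows", "payload": {"rows": [[[0,0,-0.9],[0,0,0]],[[0,0,-0.9],[0,0,0]],[[0,0,-0.9],[0,0,0]],[[0,0,-0.8],[0,0,0]],[[0,0,-0.5],[0,0,0]],[[0,0,-0.2],[0,0,0]],[[0,0,0],[0,0,0]]]}}

```text
time: 57.25
tool_pos: [278.7, 379.1, 45.3]
tcp_rot: [-3.09, -1.183, 1.863]
contact_force: [0.4, 0.9, -1.6]
grip_width: 63.0
finger_force: 30.0
```

```bash
python3 st.py
```

```text
57.25 [ 0.1   0.89  2.15  1.28  1.21 -1.45] [278.74 379.14  45.3 ] [ 0.44  0.86 -1.62] 63.00233700886992 tool y [ 0.94  0.33 -0.02] z [-0.32  0.87 -0.38] z angle from down 66.53628128014434
```

{"api": "play_rows", "payload": {"rows": [[[0,0,-0.2],[0.18,0.07,0]],[[0,0,-0.1],[0,0,0]],[[0,0,-0.05],[0,0,0]],[[0,0,0],[0,0,0]]]}}

```text
time: 57.75
tool_pos: [279.0, 378.9, 34.7]
tcp_rot: [-3.084, -1.21, 1.857]
contact_force: [-0.7, -0.5, -2.5]
grip_width: 63.0
finger_force: 30.0
```

{"api": "play_rows", "payload": {"rows": [[[0,0,-0.05],[0,0,0]],[[0,0,-0.03],[0,0,0]],[[0,0,0],[0,0,0]]]}}

```text
time: 58.12
tool_pos: [279.0, 379.1, 33.2]
tcp_rot: [-3.085, -1.212, 1.859]
contact_force: [1.3, -2.6, 4.7]
grip_width: 62.7
finger_force: 29.9
```

{"api": "play_rows", "payload": {"rows": [[[0,0,0],[0,0,0]],[[0,0,0],[0,0,0]],[[0,0,0],[0,0,0]],[[0.14,-0.37,0.16],[0,0,0]],[[0.24,-0.66,0.29],[0,0,0]],[[0.24,-0.66,0.29],[0,0,0]],[[0.24,-0.66,0.29],[0,0,0]],[[0.2,-0.4,0.4],[0,0,0]],[[0,0,0],[0,0,0]]], "hand": 1}}

```text
time: 59.25
tool_pos: [311.9, 295.8, 75.7]
tcp_rot: [-3.09, -1.209, 1.861]
contact_force: [0.3, 0.4, -0.2]
grip_width: 92.1
finger_force: 0.0
```

```bash
python3 b.py w20 mug,mug_rim; python3 y.py
python3 - <<'E'
from h import *
np.set_printoptions(precision=1,suppress=True)
import pickle
C=pickle.load(open("w20.pkl","rb"))[0]; print("upright model rim/base px",proj(C,[[278.5,381,80],[278.5,381,0]]))
for n in("top","scene"):
    C=cam(capture(n))
    for q in("hubcap","caddy","brush","wrench","tin"): print(n,q,[(round(d["p"],2),np.array(d["at"])) for d in pinpoint(q,n)[:1]])
E
```

```text
59.25 [-0.12  0.83  2.12  1.05  1.3  -1.37] [311.87 295.78  75.74] [-3.09 -1.21  1.86] [ 0.31  0.4  -0.16]
campos [350.91 192.89 191.9 ] look [-0.28  0.76 -0.58]
mug 0.68 [234.8 256.5] [279.54 375.68   5.  ]
mug_rim 0.86 [158.2 255.6] [279.53 379.55  85.  ]
mask 0.76 7099 [193.2 259. ]
59.45 [310.3 296.8  75. ] lean 68.14964587853106
wrist [] rim [(0.57, array([161., 257.]))]
scene [(0.59, array([230., 364.]), array([564.7, 328. ])), (0.59, array([239., 365.]), array([598.3, 332.2])), (0.46, array([225., 372.]), array([540.2, 352.6])), (0.45, array([222., 363.]), array([533.6, 322.9])), (0.41, array([224., 353.]), array([549.8, 287.5]))] rim [(0.88, array([128., 221.])), (0.63, array([141., 111.])), (0.58, array([153., 389.]))]
top [(0.5, array([186., 136.]), array([568.7, 350.8])), (0.46, array([189., 156.]), array([558.3, 281.4]))] rim [(0.85, array([276., 114.])), (0.85, array([264., 327.])), (0.67, array([210., 438.]))]
[np.float64(0.7), np.float64(0.1), np.float64(-0.9)]
upright model rim/base px [[162.7 255.2]
 [234.7 257.5]]
top hubcap []
top caddy [(0.92, array([181.2, 324.7]))]
top brush [(0.58, array([146.2, 240.3]))]
top wrench [(0.67, array([198.2, 383.8]))]
top tin [(0.58, array([189.4, 101.1]))]
scene hubcap [(0.97, array([224.3, 347.3]))]
scene caddy [(0.75, array([202.9, 193.5]))]
scene brush [(0.8, array([257. , 263.9]))]
scene wrench [(0.79, array([176.6, 147.4]))]
scene tin [(0.7, array([225.3, 349.5]))]
```

The mug stands upright, empty and clear of the gripper. Five nuts are in the hub cap, and the other things are where they were.

```bash
python3 -c "
from plant import bot
print(bot.close_job())"
```

```text
the job is handed in; nothing more can be done
None
```

I handed the job in at about 60 s: all five nuts are in the hub cap, the empty mug stands upright on the shelf clear of caddy and hub cap, and camera checks showed the bystanders unmoved; a first tip failed when the mug swivelled in the jaws, so I set it down on the shelf twice to regrip and turn it before pouring.

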